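Raise the oil-vial rack on its ratchet stand and hang the long vial over its drip tray

ROBOT

A 6-joint arm with a two-finger parallel gripper is mounted at the origin on the work surface. World frame = base frame: x ahead of the robot, y to its left, z up, the work surface at z = 0. Lengths are in m, angles in rad, forces in N, time in s.
With the tool pointing down it reaches from about 0.425 to 0.95 m from the base axis. Payload 3.5 kg.
Tool frame: the origin (TCP) lies at the very end of the fingers, on their centre line; the grasp point (between the pads) lies 19 mm behind it; y points along the fingers, z is the direction in which the jaws open and shut, and the axes are right-handed (so a half turn about y gives the same grasp; the last joint's range is limited). The gripper opens to 85 mm and grips with 20 to 120 N. Pads are 22 mm wide; open, the fingers measure 114 mm over their backs; the gripper's body (76 mm by 85 mm) begins 54 mm behind the grasp point. The pads swing forward as they close: fully open they stand 13 mm farther back than shut.
Start: joints at [-1.411, 0.286, 1.577, -0, 1.279, -0.15], TCP at [0.206, -0.643, 0.231] pointing down, gripper open.
Joint ranges: [-2.77, 2.77], [-0.9, 2.22], [0.21, 2.48], [-1.53, 4.67], [0.24, 2.81], [-2.84, 2.84]. Speed limits (rad/s): [2.79, 2.79, 3.14, 3.14, 3.14, 3.14].

INTERFACE

Orientations are given as a unit quaternion [x, y, z, w].
In Python, from plant import ctrl, cams gives the robot as it stands.
- The arm moves only by the tool play_rows, never from a script. Its argument "steps" is a list of rows, each an object of numbers: "claw": the finger opening in cm, from 0 to 8.54; "tx", "ty", "tz": the shift along the tool's x, y, z in cm; "ax", "ay", "az": the turn, a rotation vector about the tool's x, y, z in degrees. A call has 1 to 12 rows; each row is the pose to reach, as a shift and turn from the pose commanded when the call began, along the tool's axes at that moment; what a row does not reach only later rows make up. A row lasts 1/12 s, in which the tool goes at most 41.7 mm and 7.16 degrees, less where a joint would pass 70% of its speed; a pose out of reach is approached as far as the arm can. A call with a gripper value outside its range is refused whole. The fingers move at their own pace and stop on an object; "grip_force" is the grip in N (left out, the last holds). Time passes only in rows, so rows that repeat a pose let the fingers close. It gives the time, the measured TCP pose, the force and the opening at its end, in the units of the state.
- ctrl.get_state(): the state, without advancing time (a new reading comes with each control period).
- cams.read_camera(name): name is "scene" or "side" or "wrist"; returns (picture, depth): 400x640x3 uint8, blue, green, red; 400x640 float32, m along the optical axis (not along the pixel's ray), 0 where there is no reading.
- cams.camera_model(name): a dict with "intrinsics" (3x3 intrinsics, pixels), "rvec" (rotation vector, rad) and "tvec" (3), from world to camera coordinates, as OpenCV has them; the wrist camera has in their place "tool_from_camera" (4x4, takes a point from camera to tool coordinates, whose origin is the TCP and whose axes are the tool frame's). Camera axes: x right, y down, z forward; pixel columns grow to the right and rows downward; lengths in m; the calibration is good to about 2 mm. A picture is of the moment at which its call begins: read the wrist's pose just before it. camera_model takes no time and is no camera call.
- ctrl.sign_off(): hands the job in, once; it reports no verdict.
The state is a dict: "time": time; "qpos": joint angles; "dq": joint speeds; "joint_efforts": joint torques, N m; "eef_pos": TCP position; "tcp_rot": TCP orientation; "contact_force": force on the tool from outside, world axes, zero at the start; "wrist_torque": the same for the moment, N m; "opening": opening from 0.0 (shut) to 1.0 (fully open).
Only numpy, scipy, OpenCV 4.12 (cv2) and the standard library are available. Lean on these libraries where they do the work, as an engineer would, in place of code of your own. Each camera call takes 0.05 s, during which the arm holds its last target.

TASK

On this wood-carving stall's scent-oil stand, first lift the sliding vial rack by its front bar, past the middle notch, until its pawl catches in the top one, and let it rest there. Then slide the wooden drip tray along the table under the rack, fully home against the stand's rear bar, and finally take the long vial out of the holder block and hang it by its collar in the rack's middle hole. Keep the vial upright, and leave the short vials, the holder, the elephant and the bowl as they are.

Things in the scene. Friction and masses are not known exactly. Their poses are not given: they have to be found in the camera images.
- stand: Fixed dark wood stand. Origin on the table midway between its feet; x from the open front (robot side) to the rear, y left, z up. Two feet 22 mm high, x = -70 to 40 mm, inner sides at y = -80 and 80 mm, end at a rear cross bar 22 mm high whose front face is x = 40 mm. A square post, 30 mm thick, 261 mm high with its finial, at x = 75 mm, y = 0, has three brass ratchet teeth on its +y side.
- rack (a joint): Height of the sliding rack on the post, m, growing upward. The rack (about 0.5 kg) falls by its weight unless its sprung steel pawl has caught: it rests at 0.000 (bottom notch), 0.024 (middle) or 0.048 (top); it starts in the bottom one. The pawl drops over the top tooth at about 0.049 and the upper stop is 0.058: raise it to 0.051 to 0.056, then let it down.
- rack_bar (a point): Centre of the rack's front lifting bar: level, brass, 12 mm thick, along the stand's y, 118 mm long, 98 mm free between the two side arms (10 mm wide and high) that join its ends to the rack plate. At x = -72 mm in the stand frame, 26 mm clear of the plate, 72 mm above the table in the bottom notch. Free below and in front: lift it from beneath with tilted fingers, or pinch it from above.
- rack_hole (a point): Mouth of the rack's middle hole, on the rack plate's top, at x = -15, y = 0 mm in the stand frame; through hole, 20 mm diameter. The plate is level, 12 mm thick, x = -40 to 45 mm, 170 mm wide, with an empty hole 55 mm to either side. A block rises 41 mm above the plate from x = 45 mm rearward. Mouth 78 mm above the table in the bottom notch, 126 in the top; only there does the long vial hang free.
- tray_front (a point): Middle of the outer face of the drip tray's front end wall (robot side), 9 mm above the table. The tray: loose open wooden box 175 mm long (x), 110 wide (y), 18 high, walls and floor 5, about 0.25 kg, on the table before the stand, roughly in line with it; its x points towards the stand. Home, its far end touches the rear cross bar and this point is at x = -135 mm, y about 0 in the stand frame.
- holder: Fixed wooden holder block, 170 mm (its x) by 60 mm (y) by 50 mm high, origin at the centre of its underside. Three holes in a row along its x axis at x = -55, 0 and 55 mm, 18 mm in diameter, 40 mm deep. A vial stands in each: the long one in any of them, and two short ones.
- vial_center (a point): Centre (half-way up) of the long vial, z up along it; 140 mm tall. From its bottom: amber glass tube, 16 mm diameter, 100 mm long; brass collar 30 mm diameter, 4 mm thick; wooden cap 20 mm diameter, 36 mm high. Collar underside 30 mm, cap 34 to 70 mm above this point. About 50 g. In the holder its bottom is 10 mm above the table. Hung in the rack, this point is 30 mm below the hole's mouth.
- short1_center (a point): A short vial standing in the holder, at its centre; made like the long one, with a tube of 60 mm, 100 mm tall over all. To be left alone.
- short2_center (a point): The other short vial, same as the first. To be left alone.
- elephant: Small carved wooden elephant, about 130 mm long, 95 mm high, origin under its centre. To be left alone.
- bowl: Turned wooden bowl, 100 mm across, 45 mm high, origin under its centre. To be left alone.
Not all that is in view belongs to the job. Of the things shaped like the part that bears tray_front, the dark wooden one is meant.

How it is judged:
On the way, in this order (a step that is already met when the one before it is completed fails the run):
1. the rack rests in its top notch, let go (value of joint rack between 0.044 and 0.052 m and contact force between the fingers and anything else below 0.5 N), for 0.3 s.
2. the drip tray is fully home against the rear bar, the rack still in its top notch (value of joint rack between 0.044 and 0.052 m and x of tray_front in the frame of stand above -0.147 m and y of tray_front in the frame of stand between -0.025 and 0.025 m and angle between tray_front's own z axis and vertical below 0.08 rad), for 0.2 s.
At the end, for the whole second after the job is handed in: The rack rests in its top notch (joint 44 to 52 mm); the tray lies flat, within 12 mm of home and 25 mm of the stand's centre line; the long vial hangs at rest in the middle hole, centre within 7 mm of its axis, collar within 5 mm of the plate, upright within 0.12 rad (all of step 2 and horizontal distance between vial_center and rack_hole below 0.007 m and z of vial_center in the frame of rack_hole between -0.035 and -0.025 m and angle between vial_center's own z axis and vertical below 0.12 rad and velocity of joint rack between -0.02 and 0.02 m/s); the robot touches nothing.
It fails at once if the long vial is tipped by more than 0.5 rad (angle between vial_center's own z axis and vertical above 0.5 rad).
It fails at once if a short vial is moved by more than 20 mm (distance of any of short1_center, short2_center from where it was at the start of the episode above 0.02 m).
It fails at once if the elephant or the bowl is moved by more than 30 mm (distance of any of elephant, bowl from where it was at the start of the episode above 0.03 m).
It also fails if it takes over 72 s, if anything falls off the work surface, if the arm or the gripper's body presses on something with over 40 N, if the wrist force passes 120 N, or if a joint passes its speed limit or range.

## Working session

There is one attempt and no reset: what is moved stays moved. The work goes in short steps, Python scripts to look and compute and a tool call to move; the robot and the scene stay as the last step left them, time stands still between calls to the robot, and variables do not carry over. Pictures are saved under pics/ and viewed, and the job is handed in when it is done.

Besides the shell and the picture viewer there is one more tool, called after "Call:" as name(argument=value, ...), one argument or row to a line, values as JSON. play_rows: Moves the arm, as the interface text tells. Its arguments: {"type":"object","properties":{"steps":{"type":"array","items":{"type":"object","properties":{"claw":{"type":"number"},"tx":{"type":"number"},"ty":{"type":"number"},"tz":{"type":"number"},"ax":{"type":"number"},"ay":{"type":"number"},"az":{"type":"number"}}}},"grip_force":{"type":"number"}},"required":["steps"]}

```bash
ls; mkdir -p pics; cat > h.py <<'E'
import numpy as np, cv2
from scipy.spatial.transform import Rotation as R
from plant import ctrl, cams
def cam(name):
    m=cams.camera_model(name); K=np.array(m['intrinsics'])
    if name=='wrist':
        s=ctrl.get_state(); T=np.eye(4); T[:3,:3]=R.from_quat(s['tcp_rot']).as_matrix(); T[:3,3]=s['eef_pos']
        T=T@np.array(m['tool_from_camera']); return K,T
    Rm=cv2.Rodrigues(np.array(m['rvec'],float))[0]; t=np.array(m['tvec'],float).ravel()
    T=np.eye(4); T[:3,:3]=Rm.T; T[:3,3]=-Rm.T@t; return K,T
def shot(name,fn):
    c=cam(name); im,d=cams.read_camera(name); cv2.imwrite('pics/'+fn+'.png',im); np.savez('pics/'+fn+'.npz',im=im,d=d,K=c[0],T=c[1]); return im,d,c
def load(fn):
    z=np.load('pics/'+fn+'.npz'); return z['im'],z['d'],(z['K'],z['T'])
def ray(c,u,v):
    K,T=c; r=T[:3,:3]@np.linalg.inv(K)@np.array([u,v,1.]); return T[:3,3],r
def onz(c,u,v,z):
    o,r=ray(c,u,v); return o+r*(z-o[2])/r[2]
def cloud(d,c):
    K,T=c; v,u=np.mgrid[0:400,0:640]; p=np.stack([u,v,np.ones_like(u)],-1)@np.linalg.inv(K).T*d[...,None]
    return p@T[:3,:3].T+T[:3,3]
def proj(c,p):
    K,T=c; q=T[:3,:3].T@(np.array(p)-T[:3,3]); q=K@q; return q[:2]/q[2]
def st():
    s=ctrl.get_state(); print('t',s['time'],'p',np.round(s['eef_pos'],4),'q',np.round(s['tcp_rot'],4),'F',np.round(s['contact_force'],2),'op',round(float(s['opening']),3),'j',np.round(s['qpos'],3)); print(np.round(R.from_quat(s['tcp_rot']).as_matrix(),3)); return s
E
python3 - <<'E'
from h import *
st()
for n in('scene','side','wrist'):
    im,d,c=shot(n,n+'0'); print(n,np.round(c[1],3).tolist(),np.round(c[0],1).tolist())
E
```

```text
pics
t 0.0 p [ 0.2057 -0.6422  0.2299] q [-0.1091  0.6995 -0.6978  0.1091] F [ 0.26 -0.96  0.39] op 0.998 j [-1.411  0.287  1.578 -0.     1.279 -0.15 ]
[[-0.952 -0.     0.305]
 [-0.305  0.002 -0.952]
 [-0.    -1.    -0.002]]
scene [[0.362, 0.508, -0.782, 1.404], [0.932, -0.191, 0.307, -0.4], [0.006, -0.84, -0.543, 0.725], [0.0, 0.0, 0.0, 1.0]] [[381.2, 0.0, 322.2], [0.0, 381.2, 206.3], [0.0, 0.0, 1.0]]
side [[-0.713, -0.347, 0.609, -0.31], [-0.701, 0.368, -0.611, 0.772], [-0.012, -0.863, -0.506, 0.732], [0.0, 0.0, 0.0, 1.0]] [[513.9, 0.0, 309.6], [0.0, 513.9, 199.6], [0.0, 0.0, 1.0]]
wrist [[0.305, -0.913, -0.27, 0.275], [-0.952, -0.293, -0.084, -0.621], [-0.002, 0.283, -0.959, 0.373], [0.0, 0.0, 0.0, 1.0]] [[297.3, 0.0, 322.7], [0.0, 297.3, 198.5], [0.0, 0.0, 1.0]]
```

View pics/scene0.png

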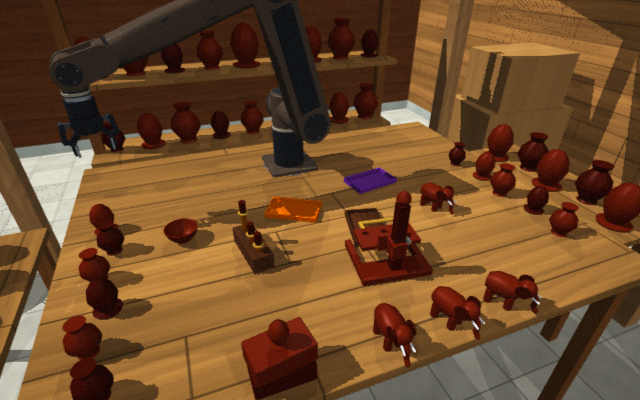

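View pics/side0.png

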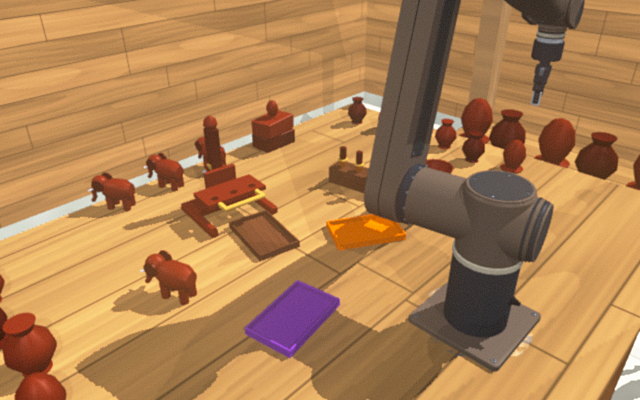

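View pics/wrist0.png

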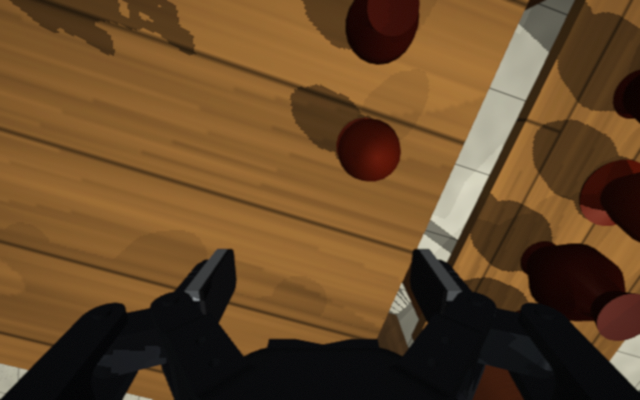

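The scene view shows the stand at about (390,240), with its bar at (375,223) and the dark tray behind it at (368,215). The holder is at (253,245), with the long vial in the hole nearest the robot at (242,212). In the side view the tray is at (265,235), the stand at (225,195) and the bar at (242,200). I'll zoom in next.

```bash
python3 - <<'E'
from h import *
im,d,c=load('scene0'); a=cv2.resize(im[180:290,220:440],None,fx=3.6,fy=3.6,interpolation=cv2.INTER_CUBIC); cv2.imwrite('pics/cs.png',a)
im,d,c2=load('side0'); b=cv2.resize(im[110:270,170:410],None,fx=3.3,fy=3.3,interpolation=cv2.INTER_CUBIC); cv2.imwrite('pics/cd.png',b)
P=cloud(load('side0')[1],c2)
for u,v in [(264,214),(265,237),(293,244),(262,255),(242,200),(212,190),(210,125),(350,175),(343,152)]: print('side',u,v,np.round(P[v,u],3))
P=cloud(load('scene0')[1],c)
for u,v in [(240,205),(243,212),(250,232),(258,241),(400,200),(395,240),(375,223),(368,215),(182,230),(436,195)]: print('scene',u,v,np.round(P[v,u],3))
E
```

```text
side 264 214 [0.598 0.034 0.008]
side 265 237 [0.518 0.101 0.005]
side 293 244 [0.437 0.082 0.014]
side 262 255 [0.456 0.163 0.014]
side 242 200 [0.707 0.022 0.002]
side 212 190 [0.703 0.118 0.075]
side 210 125 [0.728 0.084 0.24 ]
side 350 175 [ 0.525 -0.23   0.05 ]
side 343 152 [ 0.574 -0.255  0.098]
scene 240 205 [ 0.48  -0.285  0.144]
scene 243 212 [ 0.48  -0.279  0.118]
scene 250 232 [ 0.537 -0.275  0.086]
scene 258 241 [ 0.59  -0.264  0.09 ]
scene 400 200 [0.753 0.056 0.244]
scene 395 240 [0.754 0.057 0.125]
scene 375 223 [0.603 0.084 0.07 ]
scene 368 215 [0.474 0.132 0.006]
scene 182 230 [ 0.359 -0.456  0.017]
scene 436 195 [0.527 0.353 0.067]
```

View pics/cs.png

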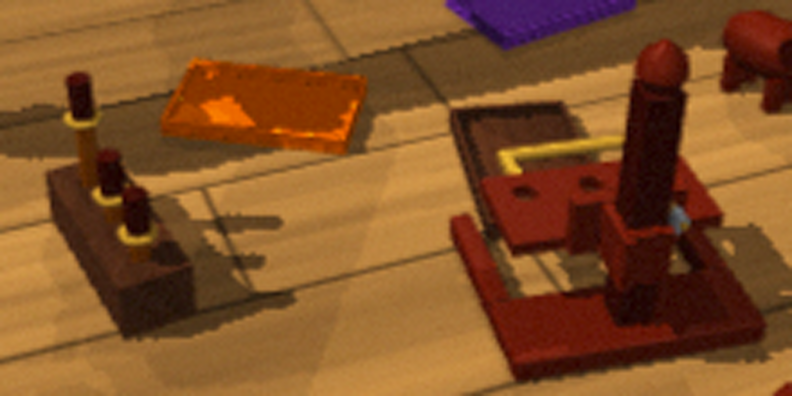

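View pics/cd.png

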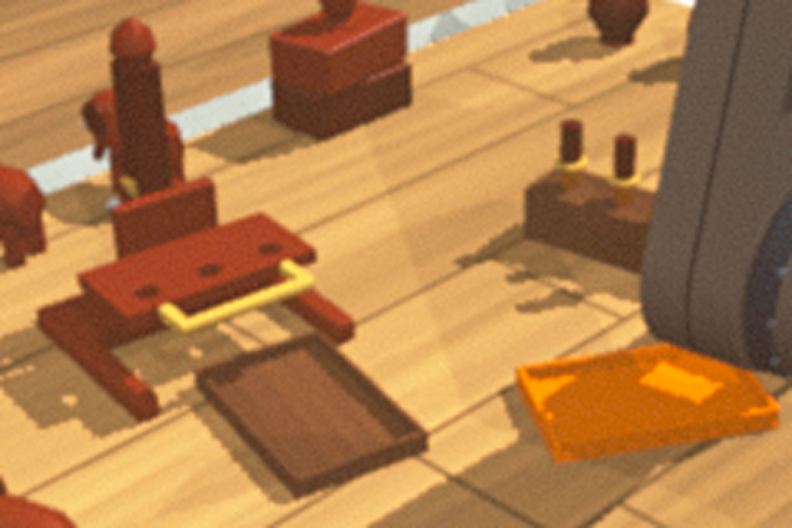

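```bash
python3 - <<'E'
from h import *
for n in('scene0','side0'):
    im,d,c=load(n); P=cloud(d,c); hsv=cv2.cvtColor(im,cv2.COLOR_BGR2HSV)
    Q=P.reshape(-1,3); ok=(d.ravel()>0)
    def reg(x0,x1,y0,y1,z0,z1,extra=None):
        m=ok&(Q[:,0]>x0)&(Q[:,0]<x1)&(Q[:,1]>y0)&(Q[:,1]<y1)&(Q[:,2]>z0)&(Q[:,2]<z1)
        if extra is not None: m&=extra.ravel()
        return Q[m]
    yel=(hsv[...,0]>20)&(hsv[...,0]<35)&(hsv[...,1]>120)&(hsv[...,2]>110)
    red=(hsv[...,0]<9)|(hsv[...,0]>172)
    p=reg(.58,.80,-.08,.22,.071,.086,red); r=cv2.minAreaRect(p[:,:2].astype(np.float32)); print(n,'plate',len(p),np.round(p.mean(0),4),r,np.round(cv2.boxPoints(r),4).tolist(), np.median(p[:,2]))
    p=reg(.56,.70,-.05,.2,.06,.09,yel); r=cv2.minAreaRect(p[:,:2].astype(np.float32)); print(' bar',len(p),np.round(p.mean(0),4),np.round(cv2.boxPoints(r),4).tolist())
    p=reg(.40,.65,-.02,.22,.012,.022); r=cv2.minAreaRect(p[:,:2].astype(np.float32)); print(' traytop',len(p),r,np.round(cv2.boxPoints(r),4).tolist())
    p=reg(.40,.70,-.33,-.2,.044,.053); r=cv2.minAreaRect(p[:,:2].astype(np.float32)); print(' holder',len(p),r,np.round(cv2.boxPoints(r),4).tolist())
    for x0,x1 in((.44,.51),(.51,.56),(.56,.63)):
        p=reg(x0,x1,-.33,-.2,.06,.17)
        if len(p)>5: print(' vial',x0,len(p),'top',p[:,2].max(),np.round([np.percentile(p[:,0],5),np.percentile(p[:,0],95),np.percentile(p[:,1],5),np.percentile(p[:,1],95)],4))
E
```

```text
scene0 plate 740 [0.6811 0.0565 0.0776] ((0.7014866471290588, 0.0791144073009491), (0.17148907482624054, 0.15045936405658722), 84.32268524169922) [[0.6180999875068665, 0.0012000000569969416], [0.7678999900817871, -0.013700000010430813], [0.7847999930381775, 0.15700000524520874], [0.6351000070571899, 0.17190000414848328]] 0.07767108652015109
 bar 46 [0.6009 0.0708 0.0775] [[0.5787000060081482, 0.13169999420642853], [0.5903000235557556, 0.030500000342726707], [0.6184999942779541, 0.03370000049471855], [0.6068999767303467, 0.13490000367164612]]
 traytop 217 ((0.553472638130188, 0.07884561270475388), (0.12390035390853882, 0.24439889192581177), 65.90252685546875) [[0.41659998893737793, 0.0722000002861023], [0.6396999955177307, -0.02759999968111515], [0.6902999877929688, 0.08550000190734863], [0.46720001101493835, 0.18529999256134033]]
 holder 531 ((0.5275511145591736, -0.27104997634887695), (0.17387200891971588, 0.06077886000275612), 8.495481491088867) [[0.43709999322891235, -0.25380000472068787], [0.44609999656677246, -0.3138999938964844], [0.6179999709129333, -0.2883000075817108], [0.60
[... 842 characters left out ...]
75552159547806), (0.25316011905670166, 0.2055523693561554), 1.785871982574463) [[0.39579999446868896, 0.18549999594688416], [0.40230000019073486, -0.019899999722838402], [0.6553000211715698, -0.012000000104308128], [0.6488999724388123, 0.19339999556541443]]
 holder 356 ((0.5473935604095459, -0.2626799941062927), (0.12774677574634552, 0.07204251736402512), 10.667872428894043) [[0.4779999852180481, -0.23909999430179596], [0.49129998683929443, -0.3098999857902527], [0.6168000102043152, -0.28630000352859497], [0.6035000085830688, -0.21549999713897705]]
 vial 0.51 125 top 0.11342004824514917 [ 0.515   0.5324 -0.2746 -0.2573]
 vial 0.56 122 top 0.11223512796213797 [ 0.5705  0.5868 -0.2687 -0.2489]
```

Both views put the rack plate at z≈0.078, with the stand yawed about -7° and the bar near (0.60, 0.09). The tray is around x 0.43–0.60 and the long vial near (0.475, -0.28). I'll move the wrist camera over that area to measure more finely.

```bash
cat >> h.py <<'E'
def rel(p,yaw=None,last=None):
    """print shift/turn from present pose to TCP at p, straight down, tool z at yaw(deg)"""
    s=ctrl.get_state(); R0=R.from_quat(s['tcp_rot']); d=R0.inv().apply(np.array(p)-s['eef_pos'])*100
    a=np.zeros(3)
    if yaw is not None:
        y=np.radians(yaw); z=np.array([np.cos(y),np.sin(y),0]); yy=np.array([0,0,-1.]); x=np.cross(yy,z)
        R1=R.from_matrix(np.stack([x,yy,z],1)); a=np.degrees((R0.inv()*R1).as_rotvec())
    print('rel t(cm)',np.round(d,2),'a(deg)',np.round(a,2),'dist',np.round(np.linalg.norm(d),2))
E
python3 - <<'E'
from h import *
rel([.50,.10,.27],-8)
E
```

```text
rel t(cm) [-50.66  -3.85 -61.74] a(deg) [  0.09 -64.25  -0.07] dist 79.95
```

Call:
play_rows(
  steps=[
    {"tx":-25,"ty":-3.8,"tz":-31,"ay":-32},
    {"tx":-25,"ty":-3.8,"tz":-31,"ay":-32},
    {"tx":-25,"ty":-3.8,"tz":-31,"ay":-32},
    {"tx":-25,"ty":-3.8,"tz":-31,"ay":-32},
    {"tx":-25,"ty":-3.8,"tz":-31,"ay":-32},
    {"tx":-25,"ty":-3.8,"tz":-31,"ay":-32},
    {"tx":-25,"ty":-3.8,"tz":-31,"ay":-32},
    {"tx":-25,"ty":-3.8,"tz":-31,"ay":-32},
    {"tx":-50.7,"ty":-3.8,"tz":-61.7,"ay":-64.2},
    {"tx":-50.7,"ty":-3.8,"tz":-61.7,"ay":-64.2},
    {"tx":-50.7,"ty":-3.8,"tz":-61.7,"ay":-64.2},
    {"tx":-50.7,"ty":-3.8,"tz":-61.7,"ay":-64.2},
  ],
)

```text
invalid input at $.steps[0]: expected keys claw, tx, ty, tz, ax, ay, az
```

```bash
python3 - <<'E'
from h import *
rel([.50,.10,.27],-8)
E
```

```text
rel t(cm) [-50.66  -3.85 -61.74] a(deg) [  0.09 -64.25  -0.07] dist 79.95
```

Call:
play_rows(
  steps=[
    {"claw":8.5,"tx":-25,"ty":-3.8,"tz":-31,"ax":0,"ay":-32,"az":0},
    {"claw":8.5,"tx":-25,"ty":-3.8,"tz":-31,"ax":0,"ay":-32,"az":0},
    {"claw":8.5,"tx":-25,"ty":-3.8,"tz":-31,"ax":0,"ay":-32,"az":0},
    {"claw":8.5,"tx":-25,"ty":-3.8,"tz":-31,"ax":0,"ay":-32,"az":0},
    {"claw":8.5,"tx":-25,"ty":-3.8,"tz":-31,"ax":0,"ay":-32,"az":0},
    {"claw":8.5,"tx":-25,"ty":-3.8,"tz":-31,"ax":0,"ay":-32,"az":0},
    {"claw":8.5,"tx":-25,"ty":-3.8,"tz":-31,"ax":0,"ay":-32,"az":0},
    {"claw":8.5,"tx":-25,"ty":-3.8,"tz":-31,"ax":0,"ay":-32,"az":0},
    {"claw":4,"tx":-50.7,"ty":-3.8,"tz":-61.7,"ax":0,"ay":-64,"az":0},
    {"claw":4,"tx":-50.7,"ty":-3.8,"tz":-61.7,"ax":0,"ay":-64,"az":0},
    {"claw":4,"tx":-50.7,"ty":-3.8,"tz":-61.7,"ax":0,"ay":-64,"az":0},
    {"claw":4,"tx":-50.7,"ty":-3.8,"tz":-61.7,"ax":0,"ay":-64,"az":0},
  ],
)

```text
time: 1.15
eef_pos: [0.388, -0.1768, 0.2652]
tcp_rot: [0.448, -0.547, 0.547, -0.449]
contact_force: [0.6, -0.5, 0.9]
opening: 0.476
```

```bash
python3 - <<'E'
from h import *
st(); rel([.50,.10,.27],-8)
E
```

```text
t 1.15 p [ 0.388  -0.1768  0.2652] q [ 0.4484 -0.5466  0.5469 -0.4485] F [ 0.58 -0.45  0.93] op 0.476 j [-0.666 -0.321  2.114  0.     1.348 -0.47 ]
[[-0.196  0.     0.981]
 [-0.981 -0.    -0.196]
 [ 0.    -1.     0.001]]
rel t(cm) [-29.34  -0.48   5.56] a(deg) [-0.03 -3.28  0.01] dist 29.86
```

Call:
play_rows(
  steps=[
    {"claw":3,"tx":-29.5,"ty":-0.5,"tz":5.5,"ax":0,"ay":-3,"az":0},
    {"claw":3,"tx":-29.5,"ty":-0.5,"tz":5.5,"ax":0,"ay":-3,"az":0},
    {"claw":3,"tx":-29.5,"ty":-0.5,"tz":5.5,"ax":0,"ay":-3,"az":0},
    {"claw":3,"tx":-29.5,"ty":-0.5,"tz":5.5,"ax":0,"ay":-3,"az":0},
    {"claw":3,"tx":-29.5,"ty":-0.5,"tz":5.5,"ax":0,"ay":-3,"az":0},
    {"claw":3,"tx":-29.5,"ty":-0.5,"tz":5.5,"ax":0,"ay":-3,"az":0},
    {"claw":3,"tx":-29.5,"ty":-0.5,"tz":5.5,"ax":0,"ay":-3,"az":0},
    {"claw":3,"tx":-29.5,"ty":-0.5,"tz":5.5,"ax":0,"ay":-3,"az":0},
    {"claw":3,"tx":-29.5,"ty":-0.5,"tz":5.5,"ax":0,"ay":-3,"az":0},
    {"claw":3,"tx":-29.5,"ty":-0.5,"tz":5.5,"ax":0,"ay":-3,"az":0},
  ],
)

```text
time: 1.98
eef_pos: [0.5008, 0.0991, 0.2697]
tcp_rot: [-0.462, 0.536, -0.536, 0.461]
contact_force: [0.1, 0.1, -0.5]
opening: 0.349
```

```bash
python3 - <<'E'
from h import *
st(); shot('wrist','w1')
E
```

```text
t 1.9833 p [0.5008 0.0991 0.2697] q [-0.462   0.5359 -0.5356  0.461 ] F [ 0.12  0.1  -0.46] op 0.349 j [-3.000e-03 -1.100e-01  1.931e+00 -1.000e-03  1.322e+00  1.460e-01]
[[-0.148 -0.001  0.989]
 [-0.989 -0.001 -0.148]
 [ 0.001 -1.    -0.001]]
```

View pics/w1.png

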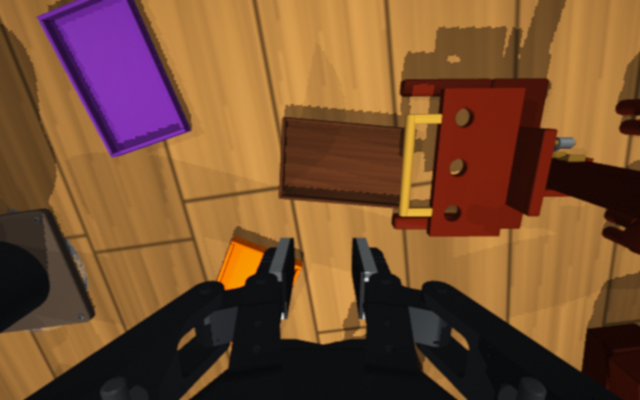

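The wrist view shows the tray at (285–400, 118–205), the bar along column ~407 (rows 115–215), and the plate with its holes at (463,117), (457,167) and (452,212). I'll measure all of these.

```bash
python3 - <<'E'
from h import *
im,d,c=load('w1'); P=cloud(d,c); hsv=cv2.cvtColor(im,cv2.COLOR_BGR2HSV)
yel=((hsv[...,0]>18)&(hsv[...,0]<36)&(hsv[...,1]>110)&(hsv[...,2]>90))
yel[:, :395]=0; yel[:,445:]=0; yel[:100]=0; yel[225:]=0
yel&=(P[...,2]>.055)&(P[...,2]<.095)
q=P[yel]; print(len(q),np.percentile(q[:,2],[5,50,95]))
# bar pixels: long strip
vs,us=np.nonzero(yel); 
rows=[(v,us[vs==v].mean()) for v in range(122,206) if (vs==v).sum()>2]
f=np.polyfit([r[0] for r in rows],[r[1] for r in rows],1); print('bar fit',f)
z=.078
for v in (vs.min(),vs.max(),163): print('bar@',v,onz(c,np.polyval(f,v),v,.076))
a=onz(c,np.polyval(f,125),125,.076);b=onz(c,np.polyval(f,203),203,.076); e=a-b; print('yaw from bar',np.degrees(np.arctan2(-e[0],e[1])))
# plate
red=((hsv[...,0]<9)|(hsv[...,0]>172))&(P[...,2]>.07)&(P[...,2]<.086)&(P[...,0]>.6)
q=P[red]; r=cv2.minAreaRect(q[:,:2].astype(np.float32)); print('plate',r,np.round(cv2.boxPoints(r),4).tolist(),np.median(q[:,2]))
# holes: dark or wrong depth pixel within plate
for u0,v0 in((463,117),(457,167),(452,212)):
    sub=P[v0-14:v0+15,u0-14:u0+15,2]; msk=(sub<.07); vv,uu=np.nonzero(msk)
    print('hole',msk.sum(), uu.mean()+u0-14,vv.mean()+v0-14, hsv[v0,u0])
# tray
m=(P[...,2]>.003)&(P[...,2]<.024); m[:, :270]=0;m[:,400:]=0;m[:105]=0;m[215:]=0
k,l,s,_=cv2.connectedComponentsWithStats(m.astype(np.uint8)); i=1+s[1:,4].argmax(); vs,us=np.nonzero(l==i)
print('tray px',s[i]); q=P[l==i]
q=q[q[:,2]>.013]; r=cv2.minAreaRect(q[:,:2].astype(np.float32)); print(r,np.round(cv2.boxPoints(r),4).tolist())
cv2.imwrite('pics/crop1.png',cv2.resize(im[70:250,270:570],None,fx=2.6,fy=2.6,interpolation=cv2.INTER_CUBIC))
E
```

```text
1432 [0.07420859 0.07670129 0.0781934 ]
bar fit [-9.44985925e-02  4.22918768e+02]
bar@ 114 [0.60724095 0.15161302 0.076     ]
bar@ 215 [0.58858044 0.03659267 0.076     ]
bar@ 163 [0.59864216 0.09861151 0.076     ]
yaw from bar -9.215180859320238
plate ((0.7448363900184631, -0.07526630163192749), (0.1608906388282776, 0.536436915397644), 24.60211944580078) [[0.5600000023841858, 0.13510000705718994], [0.7833999991416931, -0.35260000824928284], [0.9296000003814697, -0.2856000065803528], [0.7063000202178955, 0.2020999938249588]] 0.07773738550273254
hole 217 462.44700460829495 116.96774193548387 [ 16 167 122]
hole 185 456.28648648648647 166.4972972972973 [ 16 167 119]
hole 155 450.7483870967742 211.6258064516129 [ 13 172  86]
tray px [ 278  117  122   92 9712]
((0.5270678400993347, 0.09709501266479492), (0.11012307554483414, 0.16834154725074768), 76.676513671875) [[0.4325000047683716, 0.06289999932050705], [0.5963000059127808, 0.02410000003874302], [0.6216999888420105, 0.13130000233650208], [0.4578999876976013, 0.17010000348091125]]
```

View pics/crop1.png

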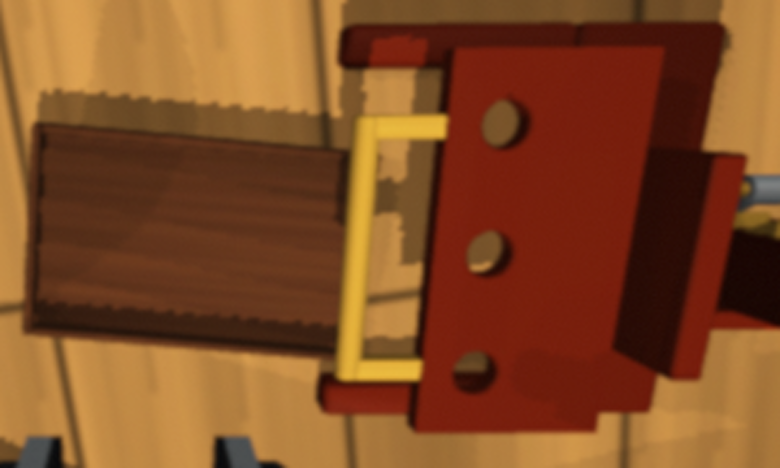

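```bash
python3 - <<'E'
from h import *
im,d,c=load('w1')
print(onz(c,456.3,166.5,.078),onz(c,456.3,166.5,.072))
rel([.598,.094,.13],-9.2); rel([.598,.094,.057],-9.2)
E
```

```text
[0.6526626  0.08684508 0.078     ] [0.65519168 0.08535452 0.072     ]
rel t(cm) [-1.04 13.97  9.7 ] a(deg) [0.06 0.58 0.05] dist 17.04
rel t(cm) [-1.05 21.27  9.7 ] a(deg) [0.06 0.58 0.05] dist 23.4
```

Call:
play_rows(
  grip_force=40,
  steps=[
    {"claw":2.2,"tx":-1,"ty":14,"tz":9.7,"ax":0,"ay":0.6,"az":0},
    {"claw":2.2,"tx":-1,"ty":14,"tz":9.7,"ax":0,"ay":0.6,"az":0},
    {"claw":2.2,"tx":-1,"ty":14,"tz":9.7,"ax":0,"ay":0.6,"az":0},
    {"claw":2.2,"tx":-1,"ty":14,"tz":9.7,"ax":0,"ay":0.6,"az":0},
    {"claw":2.2,"tx":-1,"ty":14,"tz":9.7,"ax":0,"ay":0.6,"az":0},
    {"claw":2.2,"tx":-1,"ty":14,"tz":9.7,"ax":0,"ay":0.6,"az":0},
    {"claw":2.2,"tx":-1,"ty":14,"tz":9.7,"ax":0,"ay":0.6,"az":0},
    {"claw":2.2,"tx":-1,"ty":14,"tz":9.7,"ax":0,"ay":0.6,"az":0},
  ],
)

```text
time: 2.7
eef_pos: [0.5994, 0.0937, 0.1335]
tcp_rot: [0.457, -0.538, 0.54, -0.459]
contact_force: [-1.0, 0.0, 0.2]
opening: 0.255
```

```bash
python3 - <<'E'
from h import *
st(); shot('wrist','w2'); shot('scene','s2')
rel([.598,.094,.058],-9.2)
E
```

```text
t 2.7 p [0.5994 0.0937 0.1335] q [ 0.4568 -0.5376  0.5398 -0.4592] F [-1.    0.02  0.21] op 0.255 j [-0.012  0.233  1.83  -0.     1.074  0.15 ]
[[-0.161  0.005  0.987]
 [-0.987 -0.    -0.161]
 [-0.001 -1.     0.005]]
rel t(cm) [ 0.05  7.59 -0.19] a(deg) [-0.32 -0.02 -0.05] dist 7.59
```

View pics/w2.png

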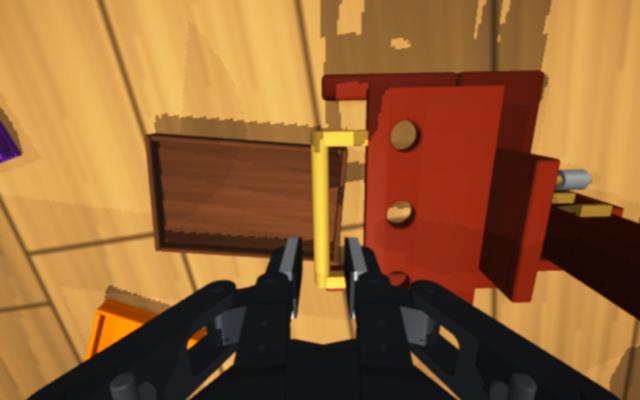

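```bash
python3 - <<'E'
from h import *
im,d,c=load('w2')
for u,v in((322,132),(322,288),(320,209)): print(onz(c,u,v,.078))
print(onz(c,400,212,.078), 'traycorners',[np.round(onz(c,u,v,.018),4).tolist() for u,v in((150,134),(157,248))])
print(proj(c,[.598,.094,.078]))
E
```

```text
[0.60892984 0.15098675 0.078     ]
[0.59017733 0.03618254 0.078     ]
[0.59902285 0.09904347 0.078     ]
[0.65431737 0.08769084 0.078     ] traycorners [[0.4642, 0.1688, 0.018], [0.4366, 0.0659, 0.018]]
[319.73594528 215.90525228]
```

Call:
play_rows(
  steps=[
    {"claw":2.2,"tx":0,"ty":7.5,"tz":0,"ax":0,"ay":0,"az":0},
    {"claw":2.2,"tx":0,"ty":7.5,"tz":0,"ax":0,"ay":0,"az":0},
    {"claw":2.2,"tx":0,"ty":7.5,"tz":0,"ax":0,"ay":0,"az":0},
    {"claw":2.2,"tx":0,"ty":7.5,"tz":0,"ax":0,"ay":0,"az":0},
    {"claw":2.2,"tx":0,"ty":7.5,"tz":0,"ax":0,"ay":0,"az":0},
  ],
)

```text
time: 3.22
eef_pos: [0.6001, 0.0946, 0.0582]
tcp_rot: [0.457, -0.537, 0.539, -0.46]
contact_force: [0.0, 0.1, 0.0]
opening: 0.25
```

Call:
play_rows(
  grip_force=50,
  steps=[
    {"claw":0.5,"tx":0,"ty":0,"tz":0,"ax":0,"ay":0,"az":0},
    {"claw":0.5,"tx":0,"ty":0,"tz":0,"ax":0,"ay":0,"az":0},
    {"claw":0.5,"tx":0,"ty":0,"tz":0,"ax":0,"ay":0,"az":0},
    {"claw":0.5,"tx":0,"ty":0,"tz":0,"ax":0,"ay":0,"az":0},
    {"claw":0.5,"tx":0,"ty":0,"tz":0,"ax":0,"ay":0,"az":0},
  ],
)

```text
time: 3.63
eef_pos: [0.5983, 0.0949, 0.0587]
tcp_rot: [-0.459, 0.539, -0.538, 0.458]
contact_force: [-6.6, 1.0, 4.8]
opening: 0.116
```

Call:
play_rows(
  steps=[
    {"claw":0.5,"tx":0,"ty":-1,"tz":0,"ax":0,"ay":0,"az":0},
    {"claw":0.5,"tx":0,"ty":-2,"tz":0,"ax":0,"ay":0,"az":0},
    {"claw":0.5,"tx":0,"ty":-3,"tz":0,"ax":0,"ay":0,"az":0},
    {"claw":0.5,"tx":0,"ty":-4,"tz":0,"ax":0,"ay":0,"az":0},
    {"claw":0.5,"tx":0,"ty":-4.8,"tz":0,"ax":0,"ay":0,"az":0},
    {"claw":0.5,"tx":0,"ty":-5.3,"tz":0,"ax":0,"ay":0,"az":0},
    {"claw":0.5,"tx":0,"ty":-5.3,"tz":0,"ax":0,"ay":0,"az":0},
    {"claw":0.5,"tx":0,"ty":-5.3,"tz":0,"ax":0,"ay":0,"az":0},
    {"claw":0.5,"tx":0,"ty":-5.3,"tz":0,"ax":0,"ay":0,"az":0},
  ],
)

```text
time: 4.38
eef_pos: [0.5983, 0.0949, 0.1079]
tcp_rot: [-0.458, 0.539, -0.538, 0.458]
contact_force: [-1.5, 4.8, -5.4]
opening: 0.116
```

```bash
python3 - <<'E'
from h import *
st(); im,d,c=shot('wrist','w3'); shot('side','d3'); P=cloud(d,c)
hsv=cv2.cvtColor(im,cv2.COLOR_BGR2HSV); red=((hsv[...,0]<9)|(hsv[...,0]>172)); m=red&(P[...,0]>.62)&(P[...,0]<.70)&(P[...,2]>.06)&(P[...,2]<.16)
print(np.percentile(P[m][:,2],[10,25,50,75]),m.sum())
E
```

```text
t 4.3833 p [0.5983 0.0949 0.1079] q [-0.4582  0.5389 -0.5382  0.4583] F [-1.54  4.83 -5.45] op 0.116 j [-1.000e-02  2.650e-01  1.843e+00  1.000e-03  1.034e+00  1.500e-01]
[[-0.16  -0.001  0.987]
 [-0.987  0.001 -0.16 ]
 [-0.001 -1.    -0.001]]
[0.12555744 0.12606616 0.12652304 0.12694378] 34519
```

View pics/w3.png

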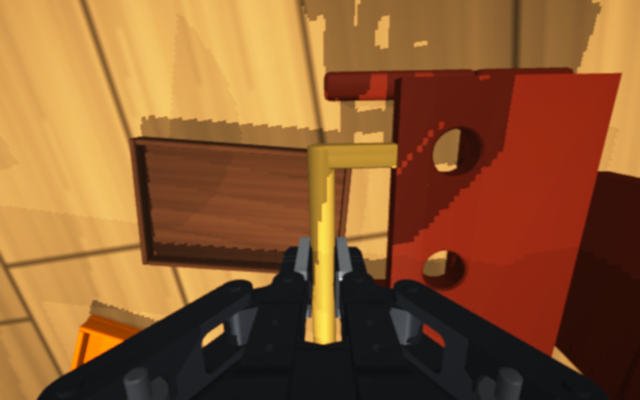

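Call:
play_rows(
  steps=[
    {"claw":0.5,"tx":0,"ty":-0.3,"tz":0,"ax":0,"ay":0,"az":0},
    {"claw":0.5,"tx":0,"ty":-0.4,"tz":0,"ax":0,"ay":0,"az":0},
    {"claw":0.5,"tx":0,"ty":-0.4,"tz":0,"ax":0,"ay":0,"az":0},
    {"claw":0.5,"tx":0,"ty":-0.4,"tz":0,"ax":0,"ay":0,"az":0},
  ],
)

```text
time: 4.82
eef_pos: [0.5983, 0.0949, 0.1118]
tcp_rot: [-0.458, 0.539, -0.538, 0.458]
contact_force: [-1.5, 5.0, -6.2]
opening: 0.118
```

```bash
python3 - <<'E'
from h import *
st(); im,d,c=shot('wrist','w4'); P=cloud(d,c)
hsv=cv2.cvtColor(im,cv2.COLOR_BGR2HSV); red=((hsv[...,0]<9)|(hsv[...,0]>172)); m=red&(P[...,0]>.62)&(P[...,0]<.70)&(P[...,2]>.06)&(P[...,2]<.16)
print(np.percentile(P[m][:,2],[10,25,50,75]),m.sum())
E
```

```text
t 4.8167 p [0.5983 0.0949 0.1118] q [-0.4583  0.539  -0.5381  0.4582] F [-1.54  5.   -6.18] op 0.118 j [-1.000e-02  2.600e-01  1.841e+00  1.000e-03  1.042e+00  1.500e-01]
[[-0.16  -0.001  0.987]
 [-0.987  0.001 -0.16 ]
 [-0.001 -1.    -0.001]]
[0.12951835 0.13002811 0.13047833 0.13090498] 34528
```

The plate is at 52.8 mm, above the catch point. I'll let it down.

Call:
play_rows(
  steps=[
    {"claw":0.5,"tx":0,"ty":0.2,"tz":0,"ax":0,"ay":0,"az":0},
    {"claw":0.5,"tx":0,"ty":0.4,"tz":0,"ax":0,"ay":0,"az":0},
    {"claw":0.5,"tx":0,"ty":0.6,"tz":0,"ax":0,"ay":0,"az":0},
    {"claw":0.5,"tx":0,"ty":0.8,"tz":0,"ax":0,"ay":0,"az":0},
    {"claw":0.5,"tx":0,"ty":0.8,"tz":0,"ax":0,"ay":0,"az":0},
    {"claw":0.5,"tx":0,"ty":0.8,"tz":0,"ax":0,"ay":0,"az":0},
  ],
)

```text
time: 5.37
eef_pos: [0.5983, 0.0948, 0.1067]
tcp_rot: [-0.459, 0.539, -0.538, 0.458]
contact_force: [-8.7, 5.2, 5.3]
opening: 0.115
```

Call:
play_rows(
  steps=[
    {"claw":2.2,"tx":0,"ty":0,"tz":0,"ax":0,"ay":0,"az":0},
    {"claw":2.2,"tx":0,"ty":0,"tz":0,"ax":0,"ay":0,"az":0},
    {"claw":2.2,"tx":0,"ty":0,"tz":0,"ax":0,"ay":0,"az":0},
    {"claw":2.2,"tx":0,"ty":0,"tz":0,"ax":0,"ay":0,"az":0},
    {"claw":2.2,"tx":0,"ty":-3,"tz":0,"ax":0,"ay":0,"az":0},
    {"claw":2.2,"tx":0,"ty":-6,"tz":0,"ax":0,"ay":0,"az":0},
    {"claw":2.2,"tx":0,"ty":-9,"tz":0,"ax":0,"ay":0,"az":0},
    {"claw":2.2,"tx":0,"ty":-12,"tz":0,"ax":0,"ay":0,"az":0},
    {"claw":2.2,"tx":0,"ty":-12,"tz":0,"ax":0,"ay":0,"az":0},
    {"claw":2.2,"tx":0,"ty":-12,"tz":0,"ax":0,"ay":0,"az":0},
  ],
)

```text
time: 6.2
eef_pos: [0.6005, 0.094, 0.2276]
tcp_rot: [0.456, -0.537, 0.54, -0.46]
contact_force: [-0.9, 0.4, -0.9]
opening: 0.256
```

```bash
python3 - <<'E'
from h import *
st(); im,d,c=shot('wrist','w5'); P=cloud(d,c)
hsv=cv2.cvtColor(im,cv2.COLOR_BGR2HSV); red=((hsv[...,0]<9)|(hsv[...,0]>172)); m=red&(P[...,0]>.62)&(P[...,0]<.70)&(P[...,2]>.06)&(P[...,2]<.16)
print(np.percentile(P[m][:,2],[10,25,50,75]),m.sum())
E
```

```text
t 6.2 p [0.6005 0.094  0.2276] q [ 0.4565 -0.5368  0.5403 -0.4599] F [-0.88  0.4  -0.89] op 0.256 j [-1.100e-02  1.400e-01  1.756e+00 -1.000e-03  1.239e+00  1.500e-01]
[[-0.16   0.007  0.987]
 [-0.987 -0.001 -0.16 ]
 [-0.    -1.     0.007]]
[0.12471031 0.12515956 0.12562159 0.12605642] 13577
```

View pics/w5.png

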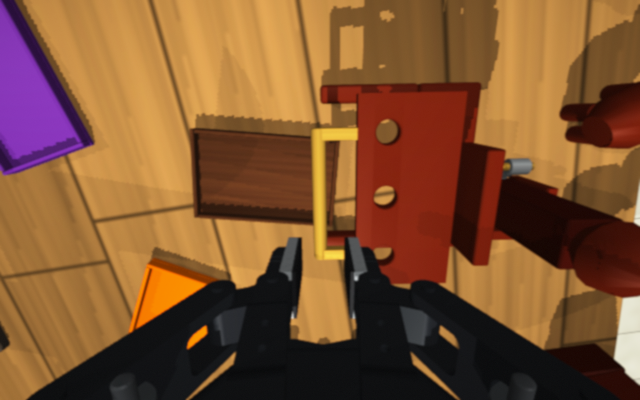

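The rack stays up at 0.1256 m, so it caught in the top notch. Next I'll measure the tray corners and the hole.

```bash
python3 - <<'E'
from h import *
im,d,c=load('w5'); P=cloud(d,c); hsv=cv2.cvtColor(im,cv2.COLOR_BGR2HSV)
# hole: contour of non-plate depth in ROI
for u0,v0 in((387,130),(385,195)):
    sub=P[v0-18:v0+19,u0-18:u0+19,2]; m=(sub<.121).astype(np.uint8)
    cs,_=cv2.findContours(m,0,2); k=max(cs,key=cv2.contourArea); pts=k[:,0,:]+[u0-18,v0-18]
    w=np.array([onz(c,*p,.126) for p in pts])[:,:2].astype(np.float32); (cc,rr)=cv2.minEnclosingCircle(w); print('hole',cc,rr, w.mean(0))
# bar
yel=((hsv[...,0]>18)&(hsv[...,0]<36)&(hsv[...,1]>110)&(P[...,2]>.11)&(P[...,2]<.135))
q=P[yel&(P[...,0]<.62)]; r=cv2.minAreaRect(q[:,:2].astype(np.float32)); print('bar',r,np.round(cv2.boxPoints(r),4).tolist())
m=(P[...,2]>.013)&(P[...,2]<.024); m[:, :180]=0;m[:,310:]=0;m[:110]=0;m[230:]=0
q=P[m]; 
hull=cv2.convexHull(q[:,:2].astype(np.float32)); r=cv2.minAreaRect(hull); print('tray',r,np.round(cv2.boxPoints(r),4).tolist())
for u,v in((191,129),(195,217)): print(onz(c,u,v,.018))
E
```

```text
hole (0.6619495153427124, 0.14017418026924133) 0.009790334850549698 [0.66225386 0.14051592]
hole (0.6540324091911316, 0.08654703199863434) 0.009576930664479733 [0.6543318  0.08634517]
bar ((0.6056569218635559, 0.09249506890773773), (0.11787484586238861, 0.026815973222255707), 82.20977783203125) [[0.5843999981880188, 0.03590000048279762], [0.6110000014305115, 0.03229999914765358], [0.6269000172615051, 0.14910000562667847], [0.6003999710083008, 0.1527000069618225]]
tray ((0.5161020755767822, 0.09975804388523102), (0.11012303829193115, 0.1455332189798355), 76.7327880859375) [[0.4325999915599823, 0.06289999932050705], [0.5742999911308289, 0.029500000178813934], [0.5996000170707703, 0.13670000433921814], [0.4578999876976013, 0.17000000178813934]]
[0.46087813 0.16841561 0.018     ]
[0.43530439 0.06353299 0.018     ]
```

```bash
python3 - <<'E'
from h import *
rel([.418,.122,.15],81.4)
E
```

```text
rel t(cm) [  0.14   7.46 -18.34] a(deg) [-9.000e-02 -9.063e+01  1.000e-01] dist 19.8
```

Call:
play_rows(
  steps=[
    {"claw":6,"tx":0.1,"ty":2,"tz":-18.3,"ax":0,"ay":-45,"az":0},
    {"claw":6,"tx":0.1,"ty":2,"tz":-18.3,"ax":0,"ay":-45,"az":0},
    {"claw":6,"tx":0.1,"ty":2,"tz":-18.3,"ax":0,"ay":-45,"az":0},
    {"claw":6,"tx":0.1,"ty":2,"tz":-18.3,"ax":0,"ay":-45,"az":0},
    {"claw":6,"tx":0.1,"ty":4,"tz":-18.3,"ax":0,"ay":-90.6,"az":0},
    {"claw":6,"tx":0.1,"ty":7.5,"tz":-18.3,"ax":0,"ay":-90.6,"az":0},
    {"claw":6,"tx":0.1,"ty":7.5,"tz":-18.3,"ax":0,"ay":-90.6,"az":0},
    {"claw":6,"tx":0.1,"ty":7.5,"tz":-18.3,"ax":0,"ay":-90.6,"az":0},
    {"claw":6,"tx":0.1,"ty":7.5,"tz":-18.3,"ax":0,"ay":-90.6,"az":0},
    {"claw":6,"tx":0.1,"ty":7.5,"tz":-18.3,"ax":0,"ay":-90.6,"az":0},
    {"claw":6,"tx":0.1,"ty":7.5,"tz":-18.3,"ax":0,"ay":-90.6,"az":0},
    {"claw":6,"tx":0.1,"ty":7.5,"tz":-18.3,"ax":0,"ay":-90.6,"az":0},
  ],
)

```text
time: 7.25
eef_pos: [0.4165, 0.1224, 0.1471]
tcp_rot: [0.703, -0.081, 0.078, -0.702]
contact_force: [0.5, 0.6, 0.6]
opening: 0.705
```

```bash
python3 - <<'E'
from h import *
st(); rel([.418,.122,.15],81.4);rel([.418,.122,.004],81.4)
E
```

```text
t 7.25 p [0.4165 0.1224 0.1471] q [ 0.703  -0.0808  0.0782 -0.7023] F [0.54 0.55 0.57] op 0.705 j [ 0.052 -0.174  2.22  -0.     1.099 -1.294]
[[ 0.975 -0.004  0.223]
 [-0.223 -0.001  0.975]
 [-0.004 -1.    -0.001]]
rel t(cm) [ 0.16 -0.29 -0.01] a(deg) [ 0.07 -4.31 -0.21] dist 0.33
rel t(cm) [2.100e-01 1.431e+01 1.000e-02] a(deg) [ 0.07 -4.31 -0.21] dist 14.31
```

Call:
play_rows(
  steps=[
    {"claw":6,"tx":0,"ty":4,"tz":0,"ax":0,"ay":-3,"az":0},
    {"claw":6,"tx":0,"ty":8,"tz":0,"ax":0,"ay":-3,"az":0},
    {"claw":6,"tx":0,"ty":11,"tz":0,"ax":0,"ay":-3,"az":0},
    {"claw":6,"tx":0,"ty":11,"tz":0,"ax":0,"ay":-3,"az":0},
    {"claw":6,"tx":0,"ty":11,"tz":0,"ax":0,"ay":-3,"az":0},
  ],
)

```text
time: 7.67
eef_pos: [0.415, 0.1224, 0.0367]
tcp_rot: [0.705, -0.066, 0.061, -0.704]
contact_force: [0.1, 0.3, -0.3]
opening: 0.71
```

```bash
python3 - <<'E'
from h import *
st(); rel([.418,.122,.004],81.4); im,d,c=shot('wrist','w6'); shot('side','d6')
E
```

```text
t 7.6667 p [0.415  0.1224 0.0367] q [ 0.7047 -0.0659  0.0607 -0.7038] F [ 0.1   0.25 -0.35] op 0.71 j [ 0.052  0.022  2.279 -0.     0.848 -1.34 ]
[[ 0.984 -0.007  0.178]
 [-0.178 -0.001  0.984]
 [-0.007 -1.    -0.002]]
rel t(cm) [0.33 3.27 0.02] a(deg) [ 0.1  -1.67 -0.42] dist 3.28
```

View pics/w6.png

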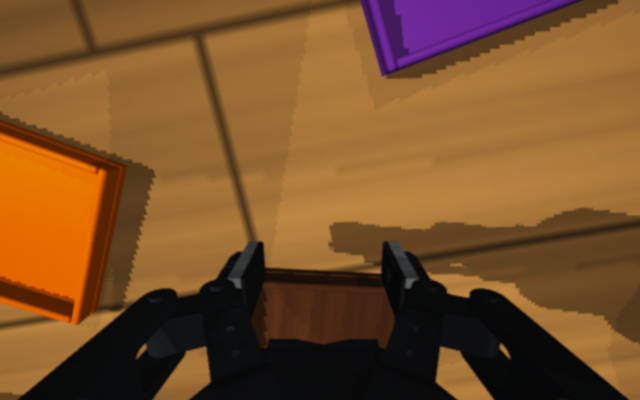

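View pics/d6.png

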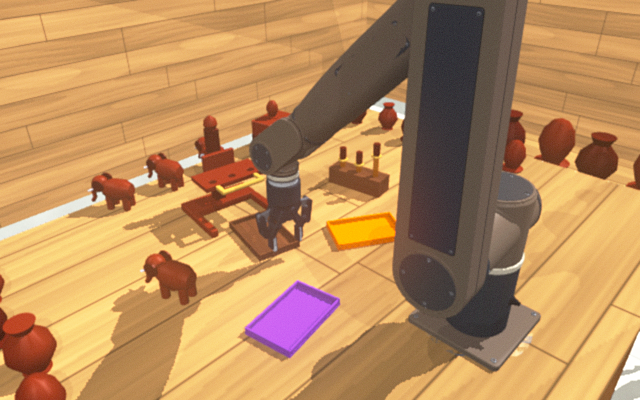

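```bash
python3 - <<'E'
from h import *
im,d,c=load('w6'); P=cloud(d,c)
for u in(275,325,375):
    col=im[255:300,u].astype(int).sum(1); print(u,col.tolist())
for u,v in((275,270),(375,272)): print(onz(c,u,v,.018))
T=np.eye(4); s=ctrl.get_state(); Rt=R.from_quat(s['tcp_rot'])
q=P[235:300,200:265].reshape(-1,3); q=q[(q[:,2]>.0301)&(q[:,2]<.12)]; l=Rt.inv().apply(q-s['eef_pos']); print('left finger tool coords max y',np.percentile(l[:,1],[90,99,100]),'x',np.percentile(l[:,0],[1,50,99]),'z',np.percentile(l[:,2],[1,50,99]))
E
```

```text
275 [352, 344, 346, 344, 345, 342, 340, 339, 338, 337, 335, 319, 253, 144, 67, 66, 89, 103, 74, 52, 49, 44, 46, 38, 47, 44, 61, 89, 111, 133, 143, 142, 139, 137, 143, 146, 149, 153, 153, 160, 163, 162, 161, 164, 162]
325 [340, 338, 338, 337, 339, 340, 343, 348, 346, 350, 354, 358, 353, 333, 285, 199, 104, 59, 59, 65, 63, 52, 49, 51, 50, 54, 50, 45, 49, 75, 100, 120, 129, 136, 133, 126, 123, 121, 126, 123, 126, 128, 125, 130, 124]
375 [202, 208, 212, 213, 205, 192, 178, 156, 135, 130, 145, 177, 215, 253, 290, 327, 349, 315, 202, 89, 58, 79, 89, 76, 57, 47, 42, 40, 43, 38, 39, 61, 88, 111, 124, 129, 130, 127, 120, 120, 123, 127, 128, 125, 125]
[0.43045297 0.08928759 0.018     ]
[0.44259631 0.14903464 0.018     ]
left finger tool coords max y [-0.01114867 -0.00328046 -0.00060392] x [-0.01657458 -0.01356234  0.00630252] z [-0.04497824 -0.03427497 -0.0313985 ]
```

Call:
play_rows(
  steps=[
    {"claw":6,"tx":0,"ty":1.5,"tz":0,"ax":0,"ay":-1.5,"az":0},
    {"claw":6,"tx":0,"ty":2.9,"tz":0,"ax":0,"ay":-1.5,"az":0},
    {"claw":6,"tx":0,"ty":2.9,"tz":0,"ax":0,"ay":-1.5,"az":0},
    {"claw":6,"tx":0,"ty":2.9,"tz":0,"ax":0,"ay":-1.5,"az":0},
  ],
)

```text
time: 8.1
eef_pos: [0.4189, 0.1228, 0.0118]
tcp_rot: [-0.705, 0.053, -0.055, 0.705]
contact_force: [1.0, 0.6, -0.0]
opening: 0.703
```

```bash
python3 - <<'E'
from h import *
st(); o=np.array([.669,.084]); ex=np.array([.9888,-.1495]); 
for X in(-.235,-.16,-.143): p=o+X*ex; rel([*p,.007],81.4)
E
```

```text
t 8.1 p [0.4189 0.1228 0.0118] q [-0.7049  0.0532 -0.0548  0.7051] F [ 1.04  0.65 -0.03] op 0.703 j [ 0.052  0.08   2.28  -0.     0.779 -1.366]
[[ 0.988  0.002  0.152]
 [-0.152  0.     0.988]
 [ 0.002 -1.     0.   ]]
rel t(cm) [ 1.81  0.48 -0.09] a(deg) [-0.03 -0.16  0.13] dist 1.87
rel t(cm) [ 9.31  0.5  -0.07] a(deg) [-0.03 -0.16  0.13] dist 9.32
rel t(cm) [11.01  0.5  -0.06] a(deg) [-0.03 -0.16  0.13] dist 11.02
```

Call:
play_rows(
  steps=[
    {"claw":6,"tx":0.8,"ty":0.2,"tz":0,"ax":0,"ay":0,"az":0},
    {"claw":6,"tx":1.6,"ty":0.2,"tz":0,"ax":0,"ay":0,"az":0},
    {"claw":6,"tx":2.4,"ty":0.2,"tz":0,"ax":0,"ay":0,"az":0},
    {"claw":6,"tx":3.2,"ty":0.2,"tz":0,"ax":0,"ay":0,"az":0},
    {"claw":6,"tx":4,"ty":0.2,"tz":0,"ax":0,"ay":0,"az":0},
    {"claw":6,"tx":4.8,"ty":0.2,"tz":0,"ax":0,"ay":0,"az":0},
    {"claw":6,"tx":5.6,"ty":0.2,"tz":0,"ax":0,"ay":0,"az":0},
    {"claw":6,"tx":6.4,"ty":0.2,"tz":0,"ax":0,"ay":0,"az":0},
    {"claw":6,"tx":7.2,"ty":0.2,"tz":0,"ax":0,"ay":0,"az":0},
    {"claw":6,"tx":8,"ty":0.2,"tz":0,"ax":0,"ay":0,"az":0},
    {"claw":6,"tx":8.6,"ty":0.2,"tz":0,"ax":0,"ay":0,"az":0},
    {"claw":6,"tx":9,"ty":0.2,"tz":0,"ax":0,"ay":0,"az":0},
  ],
)

```text
time: 9.1
eef_pos: [0.5078, 0.1088, 0.0083]
tcp_rot: [-0.705, 0.054, -0.054, 0.705]
contact_force: [-2.4, -0.8, 0.5]
opening: 0.705
```

```bash
python3 - <<'E'
from h import *
st(); o=np.array([.669,.084]); ex=np.array([.9888,-.1495]); 
for X in(-.15,-.143): p=o+X*ex; rel([*p,.007],81.4)
shot('wrist','w7'); shot('side','d7')
E
```

```text
t 9.1 p [0.5078 0.1088 0.0083] q [-0.705   0.0538 -0.0543  0.7051] F [-2.35 -0.75  0.51] op 0.705 j [ 0.016  0.253  2.084 -0.     0.804 -1.402]
[[ 0.988  0.001  0.152]
 [-0.152 -0.     0.988]
 [ 0.001 -1.     0.   ]]
rel t(cm) [ 1.31  0.13 -0.04] a(deg) [-0.01 -0.17  0.04] dist 1.32
rel t(cm) [ 2.01  0.13 -0.04] a(deg) [-0.01 -0.17  0.04] dist 2.01
```

View pics/d7.png

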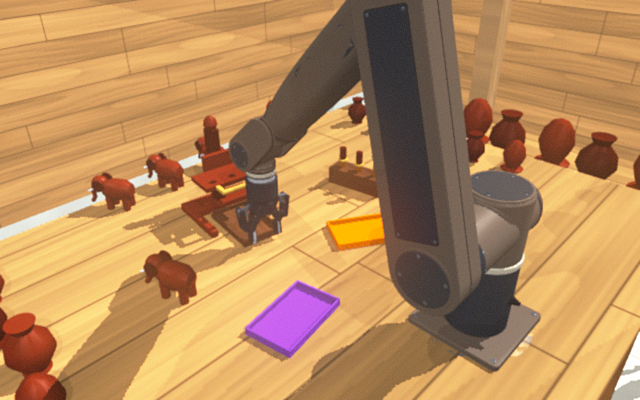

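The tray is moving squarely under the rack. I'll push the rest slowly until contact.

Call:
play_rows(
  steps=[
    {"claw":6,"tx":0.5,"ty":0,"tz":0,"ax":0,"ay":0,"az":0},
    {"claw":6,"tx":0.9,"ty":0,"tz":0,"ax":0,"ay":0,"az":0},
    {"claw":6,"tx":1.2,"ty":0,"tz":0,"ax":0,"ay":0,"az":0},
    {"claw":6,"tx":1.5,"ty":0,"tz":0,"ax":0,"ay":0,"az":0},
    {"claw":6,"tx":1.7,"ty":0,"tz":0,"ax":0,"ay":0,"az":0},
    {"claw":6,"tx":1.7,"ty":0,"tz":0,"ax":0,"ay":0,"az":0},
  ],
)

```text
time: 9.7
eef_pos: [0.5242, 0.1063, 0.0084]
tcp_rot: [-0.705, 0.054, -0.054, 0.705]
contact_force: [0.8, 0.4, -0.3]
opening: 0.702
```

Call:
play_rows(
  steps=[
    {"claw":6,"tx":0.2,"ty":0,"tz":0,"ax":0,"ay":0,"az":0},
    {"claw":6,"tx":0.4,"ty":0,"tz":0,"ax":0,"ay":0,"az":0},
    {"claw":6,"tx":0.4,"ty":0,"tz":0,"ax":0,"ay":0,"az":0},
  ],
)

```text
time: 9.95
eef_pos: [0.5249, 0.1062, 0.0079]
tcp_rot: [0.705, -0.057, 0.051, -0.705]
contact_force: [-6.5, 1.0, 5.0]
opening: 0.709
```

```bash
python3 - <<'E'
from h import *
im,d,c=shot('wrist','w8');shot('scene','s8')
cv2.imwrite('pics/s8c.png',cv2.resize(cv2.imread('pics/s8.png')[180:290,300:460],None,fx=4.5,fy=4.5,interpolation=cv2.INTER_CUBIC))
E
```

```text
(no output)
```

View pics/w8.png

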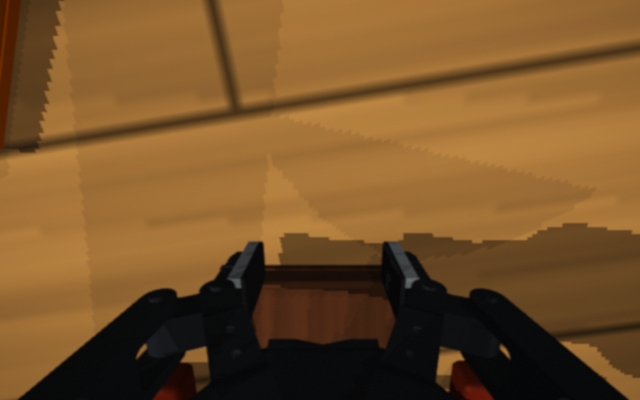

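View pics/s8c.png

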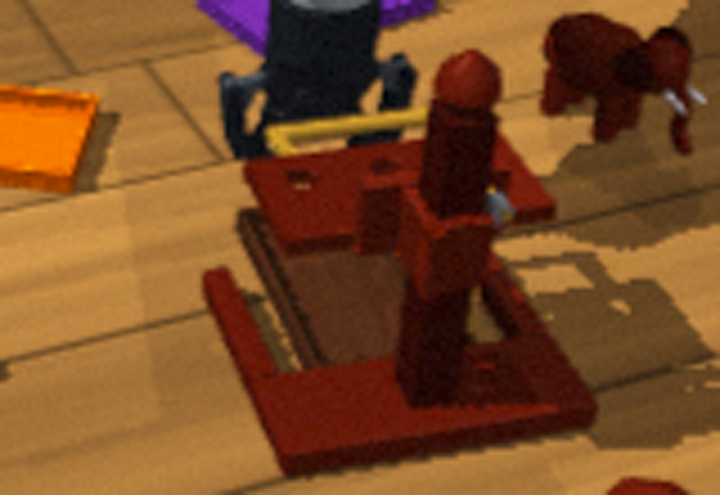

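Contact force is building with no further travel, and the scene view shows the tray touching the rear bar and centred. I'll back off.

Call:
play_rows(
  steps=[
    {"claw":6,"tx":-1,"ty":0,"tz":0,"ax":0,"ay":0,"az":0},
    {"claw":6,"tx":-3,"ty":-0.5,"tz":0,"ax":0,"ay":0,"az":0},
    {"claw":6,"tx":-5,"ty":-3,"tz":0,"ax":0,"ay":0,"az":0},
    {"claw":6,"tx":-5,"ty":-7,"tz":0,"ax":0,"ay":0,"az":0},
    {"claw":6,"tx":-5,"ty":-11,"tz":0,"ax":0,"ay":0,"az":0},
    {"claw":6,"tx":-5,"ty":-15,"tz":0,"ax":0,"ay":0,"az":0},
    {"claw":6,"tx":-5,"ty":-19,"tz":0,"ax":0,"ay":0,"az":0},
    {"claw":6,"tx":-5,"ty":-23,"tz":0,"ax":0,"ay":0,"az":0},
    {"claw":6,"tx":-5,"ty":-24,"tz":0,"ax":0,"ay":0,"az":0},
    {"claw":6,"tx":-5,"ty":-24,"tz":0,"ax":0,"ay":0,"az":0},
  ],
)

```text
time: 10.88
eef_pos: [0.4805, 0.1136, 0.2535]
tcp_rot: [-0.705, 0.05, -0.058, 0.705]
contact_force: [-0.4, 0.4, -0.5]
opening: 0.703
```

```bash
python3 - <<'E'
from h import *
st(); im,d,c=shot('side','d9'); shot('wrist','w9')
cv2.imwrite('pics/d9c.png',cv2.resize(im[110:270,170:410],None,fx=3.3,fy=3.3,interpolation=cv2.INTER_CUBIC))
E
```

```text
t 10.8833 p [0.4805 0.1136 0.2535] q [-0.7047  0.0499 -0.0579  0.7054] F [-0.36  0.39 -0.5 ] op 0.703 j [ 0.026 -0.147  1.993 -0.     1.283 -1.392]
[[ 0.988  0.011  0.152]
 [-0.152  0.     0.988]
 [ 0.011 -1.     0.002]]
```

View pics/d9c.png

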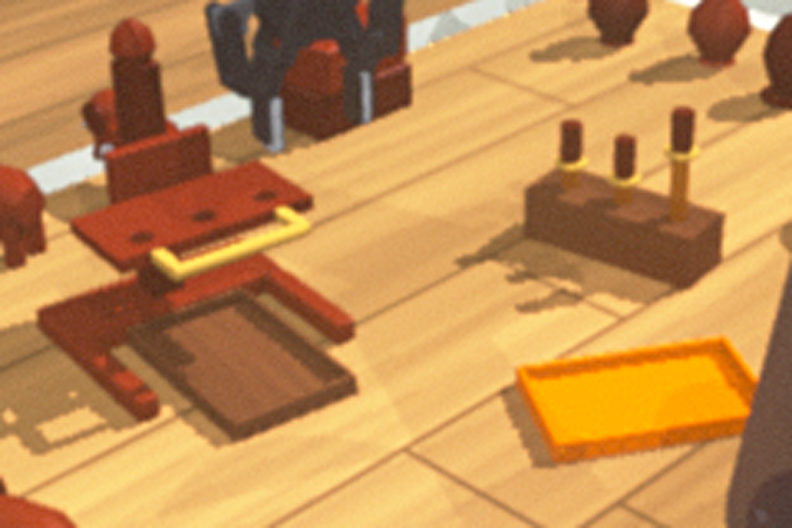

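View pics/w9.png

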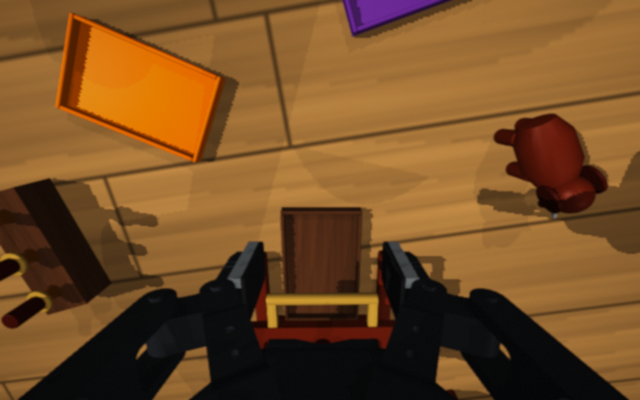

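The tray is home and square, and the rack is still up. Next I'll check the tray numbers and measure the long vial.

```bash
python3 - <<'E'
from h import *
im,d,c=load('w9'); o=np.array([.669,.084]); ex=np.array([.9888,-.1495]); ey=np.array([.1495,.9888])
P=cloud(d,c)
m=(P[...,2]>.012)&(P[...,2]<.024); m[:200]=0; m[285:]=0; m[:,:270]=0; m[:,372:]=0
q=P[m][:,:2]-o; X=q@ex; Y=q@ey; print('tray X min',np.percentile(X,[0.5,2]),'Y',np.percentile(Y,[1,99]))
for n in('scene0','side0','d9','s8'):
    im,d,c=load(n); P=cloud(d,c); Q=P.reshape(-1,3)
    m=(Q[:,0]>.43)&(Q[:,0]<.51)&(Q[:,1]>-.34)&(Q[:,1]<-.22)
    cap=Q[m&(Q[:,2]>.117)&(Q[:,2]<.148)]; top=Q[m&(Q[:,2]>.1475)&(Q[:,2]<.156)]
    tube=Q[m&(Q[:,2]>.06)&(Q[:,2]<.104)]; col=Q[m&(Q[:,2]>.109)&(Q[:,2]<.116)]
    print(n,c[1][:3,3],[(len(a),np.round(np.percentile(a,[3,50,97],axis=0)[:, :2].T,4).tolist()) for a in(cap,top,tube,col) if len(a)>3])
E
```

```text
tray X min [-0.13489208 -0.13473909] Y [-0.05745867  0.05195733]
scene0 [ 1.40445477 -0.39957019  0.724696  ] [(63, [[0.4758, 0.4803, 0.4844], [-0.2878, -0.2792, -0.2699]]), (22, [[0.4668, 0.4742, 0.4841], [-0.2863, -0.2791, -0.271]]), (62, [[0.4735, 0.4796, 0.4822], [-0.2861, -0.2801, -0.2716]]), (31, [[0.4696, 0.4814, 0.4879], [-0.2924, -0.2813, -0.2654]])]
side0 [-0.30988201  0.77212748  0.73241807] []
d9 [-0.30988201  0.77212748  0.73241807] [(76, [[0.4624, 0.4678, 0.4805], [-0.2843, -0.2712, -0.2655]]), (19, [[0.4651, 0.4718, 0.4797], [-0.2842, -0.2743, -0.2672]]), (80, [[0.4632, 0.469, 0.4776], [-0.2813, -0.2722, -0.2679]]), (34, [[0.4589, 0.4672, 0.4852], [-0.2869, -0.2712, -0.262]])]
s8 [ 1.40445477 -0.39957019  0.724696  ] [(62, [[0.474, 0.4811, 0.484], [-0.2879, -0.2797, -0.2703]]), (23, [[0.4665, 0.4764, 0.4847], [-0.2861, -0.2788, -0.2711]]), (65, [[0.4735, 0.4786, 0.4819], [-0.2863, -0.2799, -0.2721]]), (34, [[0.4657, 0.4809, 0.488], [-0.2927, -0.2817, -0.2656]])]
```

```bash
python3 - <<'E'
from h import *
rel([.4733,-.278,.235],98.5)
E
```

```text
rel t(cm) [  5.53   1.25 -38.75] a(deg) [ 0.000e+00 -1.726e+01  1.000e-02] dist 39.16
```

Call:
play_rows(
  steps=[
    {"claw":5,"tx":5.5,"ty":1.2,"tz":-38.7,"ax":0,"ay":-17.2,"az":0},
    {"claw":5,"tx":5.5,"ty":1.2,"tz":-38.7,"ax":0,"ay":-17.2,"az":0},
    {"claw":5,"tx":5.5,"ty":1.2,"tz":-38.7,"ax":0,"ay":-17.2,"az":0},
    {"claw":5,"tx":5.5,"ty":1.2,"tz":-38.7,"ax":0,"ay":-17.2,"az":0},
    {"claw":5,"tx":5.5,"ty":1.2,"tz":-38.7,"ax":0,"ay":-17.2,"az":0},
    {"claw":5,"tx":5.5,"ty":1.2,"tz":-38.7,"ax":0,"ay":-17.2,"az":0},
    {"claw":5,"tx":5.5,"ty":1.2,"tz":-38.7,"ax":0,"ay":-17.2,"az":0},
    {"claw":5,"tx":5.5,"ty":1.2,"tz":-38.7,"ax":0,"ay":-17.2,"az":0},
    {"claw":5,"tx":5.5,"ty":1.2,"tz":-38.7,"ax":0,"ay":-17.2,"az":0},
    {"claw":5,"tx":5.5,"ty":1.2,"tz":-38.7,"ax":0,"ay":-17.2,"az":0},
    {"claw":5,"tx":5.5,"ty":1.2,"tz":-38.7,"ax":0,"ay":-17.2,"az":0},
    {"claw":5,"tx":5.5,"ty":1.2,"tz":-38.7,"ax":0,"ay":-17.2,"az":0},
  ],
)

```text
time: 11.98
eef_pos: [0.472, -0.2777, 0.2325]
tcp_rot: [-0.704, -0.049, 0.053, 0.707]
contact_force: [0.6, 0.5, 0.2]
opening: 0.585
```

```bash
python3 - <<'E'
from h import *
st(); rel([.4733,-.278,.119],98.5); im,d,c=shot('wrist','w10'); print([proj(c,[.4733,-.278,z]) for z in(.15,.114)])
E
```

```text
t 11.9833 p [ 0.472  -0.2777  0.2325] q [-0.7036 -0.0495  0.0525  0.707 ] F [0.58 0.51 0.23] op 0.585 j [-0.717  0.008  1.886  0.     1.254 -2.433]
[[ 0.99  -0.005 -0.144]
 [ 0.144  0.004  0.99 ]
 [-0.004 -1.     0.005]]
rel t(cm) [ 0.17 11.35 -0.11] a(deg) [-0.29 -0.23 -0.23] dist 11.35
[array([322.61134418, 206.99217037]), array([322.41361675, 194.80754444])]
```

View pics/w10.png

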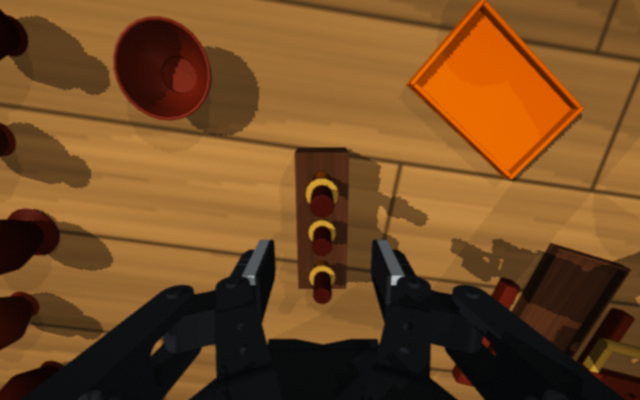

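The prediction matches the picture: cap top at (322,205), collar at (321,194). I'll descend now.

Call:
play_rows(
  grip_force=35,
  steps=[
    {"claw":5,"tx":0.1,"ty":3,"tz":-0.1,"ax":0,"ay":0,"az":0},
    {"claw":5,"tx":0.1,"ty":6,"tz":-0.1,"ax":0,"ay":0,"az":0},
    {"claw":5,"tx":0.1,"ty":9,"tz":-0.1,"ax":0,"ay":0,"az":0},
    {"claw":5,"tx":0.1,"ty":11,"tz":-0.1,"ax":0,"ay":0,"az":0},
    {"claw":5,"tx":0.1,"ty":11.3,"tz":-0.1,"ax":0,"ay":0,"az":0},
    {"claw":5,"tx":0.1,"ty":11.3,"tz":-0.1,"ax":0,"ay":0,"az":0},
  ],
)

```text
time: 12.53
eef_pos: [0.4735, -0.2757, 0.1209]
tcp_rot: [-0.704, -0.051, 0.054, 0.707]
contact_force: [-0.0, 0.8, 0.6]
opening: 0.585
```

```bash
python3 - <<'E'
from h import *
st(); rel([.4733,-.278,.119],98.5)
im,d,c=shot('wrist','w11'); im,d,c=shot('scene','s11')
cv2.imwrite('pics/s11c.png',cv2.resize(im[150:280,170:330],None,fx=4.5,fy=4.5,interpolation=cv2.INTER_CUBIC))
E
```

```text
t 12.5333 p [ 0.4735 -0.2757  0.1209] q [-0.7037 -0.0514  0.054   0.7065] F [-0.05  0.82  0.63] op 0.585 j [-0.712  0.131  1.975  0.     1.042 -2.433]
[[ 0.989 -0.004 -0.149]
 [ 0.149  0.004  0.989]
 [-0.003 -1.     0.004]]
rel t(cm) [-0.06  0.19 -0.23] a(deg) [-0.24  0.05 -0.19] dist 0.3
```

View pics/s11c.png

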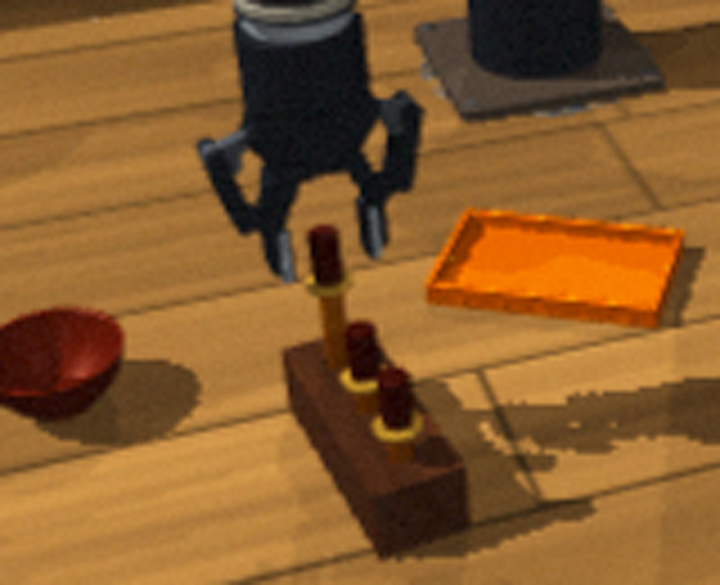

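View pics/w11.png

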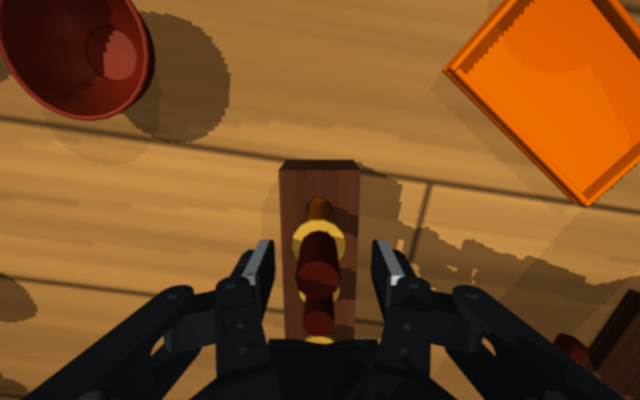

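Call:
play_rows(
  grip_force=35,
  steps=[
    {"claw":5,"tx":0,"ty":0,"tz":-0.2,"ax":0,"ay":0,"az":0},
    {"claw":3,"tx":0,"ty":0,"tz":-0.2,"ax":0,"ay":0,"az":0},
    {"claw":3,"tx":0,"ty":0,"tz":-0.2,"ax":0,"ay":0,"az":0},
    {"claw":1,"tx":0,"ty":0,"tz":-0.2,"ax":0,"ay":0,"az":0},
    {"claw":1,"tx":0,"ty":0,"tz":-0.2,"ax":0,"ay":0,"az":0},
    {"claw":1,"tx":0,"ty":0,"tz":-0.2,"ax":0,"ay":0,"az":0},
    {"claw":1,"tx":0,"ty":0,"tz":-0.2,"ax":0,"ay":0,"az":0},
  ],
)

```text
time: 13.22
eef_pos: [0.4754, -0.2803, 0.1244]
tcp_rot: [0.705, 0.052, -0.052, -0.705]
contact_force: [-0.9, 1.5, 5.3]
opening: 0.222
```

```bash
python3 - <<'E'
from h import *
st(); im,d,c=shot('wrist','w12')
E
```

```text
t 13.2167 p [ 0.4754 -0.2803  0.1244] q [ 0.7052  0.0523 -0.0515 -0.7052] F [-0.9   1.49  5.33] op 0.222 j [-7.170e-01  1.310e-01  1.967e+00  1.000e-03  1.043e+00 -2.435e+00]
[[ 0.989  0.001 -0.146]
 [ 0.146  0.     0.989]
 [ 0.001 -1.    -0.   ]]
```

View pics/w12.png

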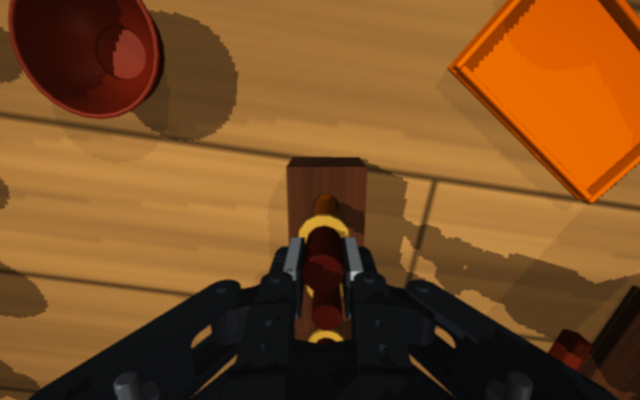

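Call:
play_rows(
  steps=[
    {"claw":1,"tx":0,"ty":-1,"tz":0,"ax":0,"ay":0,"az":0},
    {"claw":1,"tx":0,"ty":-2,"tz":0,"ax":0,"ay":0,"az":0},
    {"claw":1,"tx":0,"ty":-3.5,"tz":0,"ax":0,"ay":0,"az":0},
    {"claw":1,"tx":0,"ty":-5,"tz":0,"ax":0,"ay":0,"az":0},
    {"claw":1,"tx":0,"ty":-7,"tz":0,"ax":0,"ay":0,"az":0},
    {"claw":1,"tx":0,"ty":-9,"tz":0,"ax":0,"ay":0,"az":0},
    {"claw":1,"tx":0,"ty":-11,"tz":0,"ax":0,"ay":0,"az":0},
    {"claw":1,"tx":0,"ty":-13,"tz":0,"ax":0,"ay":0,"az":0},
    {"claw":1,"tx":0,"ty":-15,"tz":0,"ax":0,"ay":0,"az":0},
    {"claw":1,"tx":0,"ty":-16,"tz":0,"ax":0,"ay":0,"az":0},
    {"claw":1,"tx":0,"ty":-16,"tz":0,"ax":0,"ay":0,"az":0},
  ],
)

```text
time: 14.18
eef_pos: [0.4759, -0.2813, 0.287]
tcp_rot: [0.707, 0.054, -0.05, -0.703]
contact_force: [0.8, 0.4, 0.8]
opening: 0.216
```

```bash
python3 - <<'E'
from h import *
st(); rel([.575,.097,.275],81.4); rel([.6545,.086,.275],81.4); im,d,c=shot('wrist','w13');im,d,c=shot('scene','s13')
E
```

```text
t 14.1833 p [ 0.4759 -0.2813  0.287 ] q [ 0.707   0.0536 -0.0505 -0.7034] F [0.76 0.37 0.83] op 0.216 j [-0.717 -0.027  1.821 -0.     1.341 -2.435]
[[ 0.989  0.005 -0.147]
 [ 0.147 -0.005  0.989]
 [ 0.004 -1.    -0.005]]
rel t(cm) [15.35  1.07 35.97] a(deg) [ 0.27 17.04  0.27] dist 39.13
rel t(cm) [23.05  1.12 33.72] a(deg) [ 0.27 17.04  0.27] dist 40.86
```

View pics/s13.png

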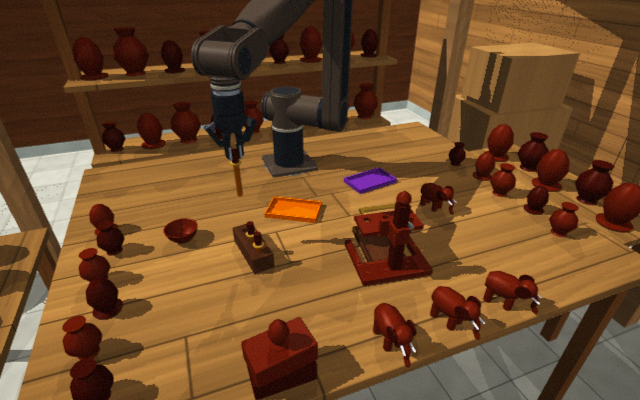

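The vial is out and hangs upright at (238,180). I'll carry it to just in front of the rack.

Call:
play_rows(
  steps=[
    {"claw":1,"tx":1,"ty":0,"tz":2,"ax":0,"ay":1,"az":0},
    {"claw":1,"tx":2,"ty":0,"tz":5,"ax":0,"ay":2.5,"az":0},
    {"claw":1,"tx":3.5,"ty":0,"tz":8.5,"ax":0,"ay":4,"az":0},
    {"claw":1,"tx":5,"ty":0,"tz":12,"ax":0,"ay":5.5,"az":0},
    {"claw":1,"tx":6.5,"ty":0,"tz":15.5,"ax":0,"ay":7,"az":0},
    {"claw":1,"tx":8,"ty":0,"tz":19,"ax":0,"ay":9,"az":0},
    {"claw":1,"tx":9.5,"ty":0,"tz":22.5,"ax":0,"ay":11,"az":0},
    {"claw":1,"tx":11,"ty":0,"tz":26,"ax":0,"ay":13,"az":0},
    {"claw":1,"tx":12.5,"ty":0,"tz":29.5,"ax":0,"ay":15,"az":0},
    {"claw":1,"tx":14,"ty":0,"tz":33,"ax":0,"ay":16.5,"az":0},
    {"claw":1,"tx":15.2,"ty":0,"tz":35.5,"ax":0,"ay":17,"az":0},
    {"claw":1,"tx":15.4,"ty":0,"tz":36,"ax":0,"ay":17,"az":0},
  ],
)

```text
time: 15.28
eef_pos: [0.5739, 0.1024, 0.2806]
tcp_rot: [-0.705, 0.053, -0.05, 0.706]
contact_force: [0.1, -0.8, 0.5]
opening: 0.217
```

Call:
play_rows(
  steps=[
    {"claw":1,"tx":0,"ty":0,"tz":0,"ax":0,"ay":0,"az":0},
    {"claw":1,"tx":0,"ty":0,"tz":0,"ax":0,"ay":0,"az":0},
  ],
)

```text
time: 15.45
eef_pos: [0.5737, 0.0981, 0.2815]
tcp_rot: [0.706, -0.054, 0.051, -0.705]
contact_force: [0.2, -0.6, -0.4]
opening: 0.221
```

```bash
python3 - <<'E'
from h import *
st(); rel([.6545,.086,.285],81.4); im,d,c=shot('side','d14'); 
cv2.imwrite('pics/d14c.png',cv2.resize(im[50:250,140:340],None,fx=3,fy=3,interpolation=cv2.INTER_CUBIC))
im,d,c=shot('scene','s14')
cv2.imwrite('pics/s14c.png',cv2.resize(im[100:300,300:500],None,fx=3,fy=3,interpolation=cv2.INTER_CUBIC))
shot('wrist','w14')
E
```

```text
t 15.45 p [0.5737 0.0981 0.2815] q [ 0.7055 -0.0536  0.0514 -0.7048] F [ 0.24 -0.59 -0.37] op 0.221 j [-5.000e-03  4.900e-02  1.754e+00 -1.000e-03  1.341e+00 -1.427e+00]
[[ 0.989 -0.003  0.148]
 [-0.148 -0.001  0.989]
 [-0.003 -1.    -0.001]]
rel t(cm) [ 8.17 -0.38  0.  ] a(deg) [ 0.07  0.08 -0.17] dist 8.18
```

View pics/d14c.png

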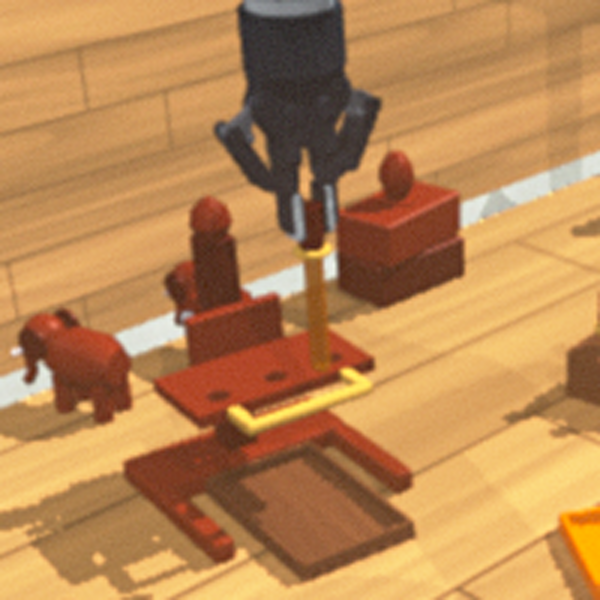

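View pics/s14c.png

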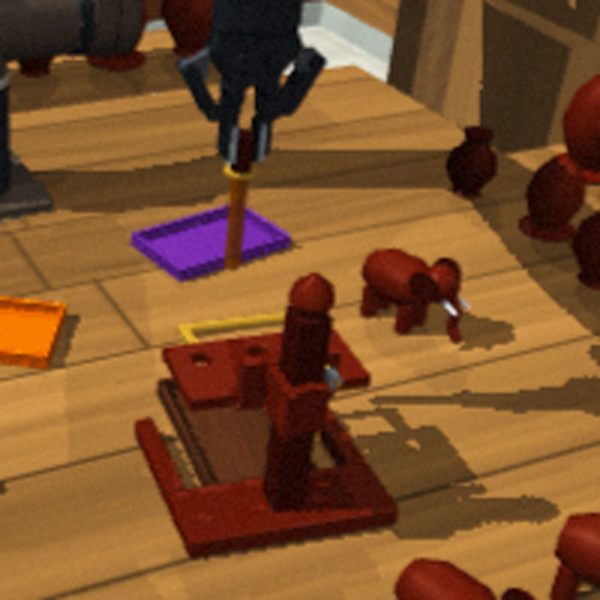

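View pics/w14.png

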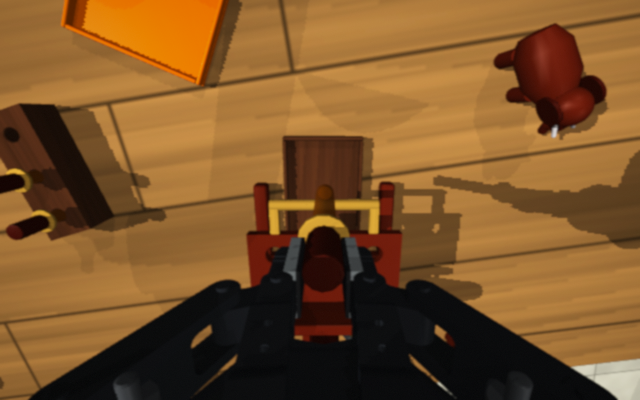

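```bash
cat > vt.py <<'E'
from h import *
def tri(c1,p1,c2,p2):
    A=[];b=[]
    M=np.zeros((3,3));B=np.zeros(3)
    for c,p in((c1,p1),(c2,p2)):
        o,r=ray(c,*p); r=r/np.linalg.norm(r); I=np.eye(3)-np.outer(r,r); M+=I;B+=I@o
    return np.linalg.solve(M,B)
def axis(n,ap,rad=.03):
    im,d,c=load(n); P=cloud(d,c); hsv=cv2.cvtColor(im,cv2.COLOR_BGR2HSV)
    m=(np.hypot(P[...,0]-ap[0],P[...,1]-ap[1])<rad)&(P[...,2]>ap[2])&(P[...,2]<ap[3])
    vs,us=np.nonzero(m); f=np.polyfit(vs,us,1); return f,vs.min(),vs.max(),c,P[m]
E
python3 - <<'E'
from vt import *
A=axis('d14',(.574,.098,.16,.285)); B=axis('s14',(.574,.098,.16,.285))
for X in(A,B): print(X[0],X[1:3],len(X[4]),X[4][:,2].min())
# centreline: triangulate planes: for heights, find pixel on each line whose ray at z agrees -> intersect planes with z
def pl(X):
    f,v0,v1,c,_=X; o,r0=ray(c,np.polyval(f,v0),v0); _,r1=ray(c,np.polyval(f,v1),v1); n=np.cross(r0,r1); return n/np.linalg.norm(n),o
(n1,o1),(n2,o2)=pl(A),pl(B); d=np.cross(n1,n2); d/=d[2]; print('tilt',d, np.degrees(np.hypot(*d[:2])))
for z in(.18,.26):
    M=np.stack([n1[:2],n2[:2]]); b=np.array([n1@o1-n1[2]*z,n2@o2-n2[2]*z]); print(z,np.linalg.solve(M,b))
# hole in side / scene views
for n,rough in(('d14',(.6545,.0865)),('s14',(.6545,.0865)),('d9',(.6545,.0865))):
    im,dd,c=load(n); P=cloud(dd,c); u,v=proj(c,[*rough,.126]); u,v=int(round(u)),int(round(v))
    k=9; sub=P[v-k:v+k+1,u-k:u+k+1,2]; g=im[v-k:v+k+1,u-k:u+k+1].astype(int)
    m=(sub<.120)|(g[...,2]<70); print(n,(u,v)); 
    k_,l,s,ce=cv2.connectedComponentsWithStats(m.astype(np.uint8)); 
    i=1+s[1:,4].argmax(); print(s[i],ce[i]+[u-k,v-k],onz(c,*(ce[i]+[u-k,v-k]),.125))
    cv2.imwrite(f'pics/h_{n}.png',cv2.resize(im[v-14:v+15,u-20:u+21],None,fx=12,fy=12,interpolation=cv2.INTER_NEAREST))
E
```

```text
[6.92514297e-02 2.34546553e+02] (np.int64(126), np.int64(173)) 347 0.16670291926254766
[-8.84529922e-02  3.93905580e+02] (np.int64(153), np.int64(189)) 232 0.16825200369168591
tilt [-0.0332554   0.01002195  1.        ] 1.9900377817615607
0.18 [0.58167551 0.09280997]
0.26 [0.57901508 0.09361172]
d14 (231, 175)
[ 2 13 17  6 47] [234.06382979 182.63829787] [0.61691838 0.10733062 0.125     ]
s14 (386, 217)
[  0   0  19  19 102] [388.53921569 212.78431373] [0.63907637 0.10299226 0.125     ]
d9 (231, 175)
[ 4 14 15  5 40] [234.5   182.775] [0.61556038 0.10703093 0.125     ]
```

```bash
cat >> vt.py <<'E'
def tube(n,ap,z0,z1,rad=.022,show=False):
    """centreline from per-row mid of amber tube, z range"""
    im,d,c=load(n); P=cloud(d,c)
    m=(np.hypot(P[...,0]-ap[0],P[...,1]-ap[1])<rad)&(P[...,2]>z0)&(P[...,2]<z1)
    vs,us=np.nonzero(m); rows=[(v,(us[vs==v].min()+us[vs==v].max())/2,np.ptp(us[vs==v])+1) for v in np.unique(vs)]
    rows=np.array(rows); 
    if show: print(n,rows.tolist())
    f=np.polyfit(rows[:,0],rows[:,1],1); v0,v1=rows[0,0],rows[-1,0]
    o,r0=ray(c,np.polyval(f,v0),v0); _,r1=ray(c,np.polyval(f,v1),v1); q=np.cross(r0,r1); q/=np.linalg.norm(q)
    return q,o
def line(n1,n2,ap,z0,z1,zs,show=False):
    (a,o1),(b,o2)=tube(n1,ap,z0,z1,show=show),tube(n2,ap,z0,z1,show=show); d=np.cross(a,b); d/=d[2]; print('tilt',np.round(d,4))
    for z in zs: print(z,np.round(np.linalg.solve(np.stack([a[:2],b[:2]]),[a@o1-a[2]*z,b@o2-b[2]*z]),4))
E
python3 - <<'E'
from vt import *
line('d14','s14',(.577,.096),.175,.258,(.17,.22,.267),True)
line('d9','s8',(.4733,-.278),.06,.103,(.05,.1,.13),True)
for n in('d14','s14'):
    im,d,c=load(n); print(n,proj(c,[.5737,.0981,.17]),proj(c,[.5737,.0981,.26]))
E
```

```text
d14 [[138.0, 247.0, 1.0], [139.0, 244.0, 7.0], [140.0, 244.0, 7.0], [141.0, 244.0, 7.0], [142.0, 244.0, 7.0], [143.0, 244.0, 7.0], [144.0, 244.5, 6.0], [145.0, 245.0, 7.0], [146.0, 245.0, 7.0], [147.0, 245.0, 7.0], [148.0, 245.0, 7.0], [149.0, 245.0, 7.0], [150.0, 245.0, 7.0], [151.0, 245.0, 7.0], [152.0, 245.0, 7.0], [153.0, 245.0, 7.0], [154.0, 245.0, 7.0], [155.0, 245.0, 7.0], [156.0, 245.0, 7.0], [157.0, 245.5, 6.0], [158.0, 245.5, 6.0], [159.0, 246.0, 7.0], [160.0, 246.0, 7.0], [161.0, 246.0, 7.0], [162.0, 246.0, 7.0], [163.0, 246.0, 7.0], [164.0, 246.0, 7.0], [165.0, 246.0, 7.0], [166.0, 246.0, 7.0], [167.0, 246.0, 7.0], [168.0, 246.0, 7.0], [169.0, 246.0, 7.0], [170.0, 246.5, 6.0], [171.0, 244.5, 2.0]]
s14 [[162.0, 379.5, 6.0], [163.0, 379.5, 6.0], [164.0, 379.5, 6.0], [165.0, 379.5, 6.0], [166.0, 379.5, 6.0], [167.0, 379.0, 5.0], [168.0, 379.0, 5.0], [169.0, 379.0, 5.0], [170.0, 378.5, 6.0], [171.0, 378.5, 6.0], [172.0, 378.5, 6.0], [173.0, 378.5, 6.0], [174.0, 378.5, 6.0], [175.0, 378.5, 6.0], [176.0, 378.5, 6.0], [177.0, 378.5, 6.0], [178.0, 378.0, 5.0], [179.0, 378.0, 5.0]
[... 397 characters left out ...]
65.0, 375.5, 6.0], [166.0, 375.5, 6.0], [167.0, 375.5, 6.0], [168.0, 375.5, 6.0], [169.0, 375.0, 5.0], [170.0, 375.0, 5.0], [171.0, 375.0, 5.0], [172.0, 375.0, 5.0], [173.0, 376.0, 3.0]]
s8 [[215.0, 246.0, 1.0], [216.0, 243.5, 6.0], [217.0, 243.5, 6.0], [218.0, 243.5, 6.0], [219.0, 243.5, 6.0], [220.0, 244.0, 5.0], [221.0, 244.0, 5.0], [222.0, 244.0, 5.0], [223.0, 244.0, 5.0], [224.0, 244.0, 5.0], [225.0, 244.0, 5.0], [226.0, 244.0, 5.0], [227.0, 244.5, 4.0], [228.0, 244.5, 4.0]]
tilt [0.0073 0.1001 1.    ]
0.05 [ 0.4739 -0.2819]
0.1 [ 0.4742 -0.2769]
0.13 [ 0.4745 -0.2739]
d14 [246.70791732 170.70875266] [243.83385693 136.04023309]
s14 [377.38077509 188.42670395] [380.15125083 160.28084439]
```

```bash
python3 - <<'E'
from h import *
for n in('w14','w13'):
    im,d,c=load(n); P=cloud(d,c); hsv=cv2.cvtColor(im,cv2.COLOR_BGR2HSV)
    Tt=c[1]@np.linalg.inv(np.array(cams.camera_model('wrist')['tool_from_camera']))
    L=(P-Tt[:3,3])@Tt[:3,:3]
    m=(hsv[...,0]>18)&(hsv[...,0]<36)&(hsv[...,1]>110)&(np.abs(L[...,1])<.03)&(np.abs(L[...,0])<.03)
    q=L[m]; print(n,len(q),np.round(np.percentile(q,[1,50,99],axis=0),4).tolist())
    h=cv2.convexHull(q[:,[0,2]].astype(np.float32))
    # circle through collar outer arc: top face points near y median
    from scipy.optimize import least_squares
    hp=h[:,0]; hp=hp[hp[:,0]<np.percentile(q[:,0],60)]
    s=least_squares(lambda p:np.hypot(hp[:,0]-p[0],hp[:,1]-p[1])-.015,[0,0]); print(s.x, np.abs(s.fun).max())
    k=(np.abs(L[...,2])<.011)&(L[...,0]<.0)&(L[...,0]>-.02)&(L[...,1]<.01)&(L[...,1]>-.06)&((hsv[...,0]<12)|(hsv[...,0]>170))
    q=L[k]; print('cap',len(q),np.round(np.percentile(q,[2,50,98],axis=0),4).tolist())
    # tube pts below
    k=(np.abs(L[...,2])<.02)&(L[...,1]>.025)&(L[...,1]<.1)&(np.abs(L[...,0])<.03); q=L[k]; print('tube',len(q),np.round(np.percentile(q,[2,50,98],axis=0),4).tolist() if len(q) else '')
E
```

```text
w14 602 [[-0.0168, -0.0039, -0.0139], [-0.0116, 0.0106, -0.0012], [-0.0046, 0.0126, 0.0127]]
[-0.00213239 -0.00059639] 0.000302569412876803
cap 1989 [[-0.0122, -0.0362, -0.0103], [-0.0086, -0.024, -0.0007], [-0.0005, 0.0039, 0.0085]]
tube 515 [[-0.0104, 0.0351, -0.0071], [-0.0092, 0.0609, 0.0002], [-0.0046, 0.0986, 0.0076]]
w13 615 [[-0.0168, -0.003, -0.014], [-0.0116, 0.0106, -0.0012], [-0.0046, 0.0124, 0.0128]]
[-0.00212474 -0.00062091] 0.0003490363062587428
cap 1922 [[-0.0123, -0.0275, -0.0102], [-0.0087, -0.024, -0.0007], [-0.0005, 0.0038, 0.0085]]
tube 515 [[-0.0104, 0.0356, -0.0071], [-0.0094, 0.061, 0.0002], [-0.0047, 0.0978, 0.0076]]
```

```bash
python3 - <<'E'
from h import *
rel([.6569,.0854,.281],81.4);rel([.6569,.0854,.252],81.4)
E
```

```text
rel t(cm) [8.36 0.16 0.1 ] a(deg) [ 0.03 -0.06 -0.05] dist 8.36
rel t(cm) [8.36 3.06 0.1 ] a(deg) [ 0.03 -0.06 -0.05] dist 8.91
```

Call:
play_rows(
  steps=[
    {"claw":1,"tx":1.5,"ty":0,"tz":0,"ax":0,"ay":0,"az":0},
    {"claw":1,"tx":3,"ty":0,"tz":0,"ax":0,"ay":0,"az":0},
    {"claw":1,"tx":4.5,"ty":0,"tz":0,"ax":0,"ay":0,"az":0},
    {"claw":1,"tx":6,"ty":0,"tz":0,"ax":0,"ay":0,"az":0},
    {"claw":1,"tx":7.5,"ty":0.5,"tz":0,"ax":0,"ay":0,"az":0},
    {"claw":1,"tx":8.2,"ty":1.5,"tz":0,"ax":0,"ay":0,"az":0},
    {"claw":1,"tx":8.4,"ty":2.5,"tz":0,"ax":0,"ay":0,"az":0},
    {"claw":1,"tx":8.4,"ty":3,"tz":0,"ax":0,"ay":0,"az":0},
    {"claw":1,"tx":8.4,"ty":3,"tz":0,"ax":0,"ay":0,"az":0},
    {"claw":1,"tx":8.4,"ty":3,"tz":0,"ax":0,"ay":0,"az":0},
  ],
)

```text
time: 16.43
eef_pos: [0.6565, 0.0859, 0.2523]
tcp_rot: [0.705, -0.054, 0.052, -0.705]
contact_force: [0.4, -0.5, 0.4]
opening: 0.217
```

```bash
python3 - <<'E'
from h import *
st(); rel([.6569,.0854,.252],81.4)
im,d,c=shot('wrist','w15'); u,v=proj(c,[.6547,.0857,.126]); print(u,v); u,v=int(u),int(v)
cv2.imwrite('pics/w15c.png',cv2.resize(im[v-45:v+45,u-60:u+60],None,fx=6,fy=6,interpolation=cv2.INTER_CUBIC))
for n,b in(('side',(70,200,190,290)),('scene',(130,260,340,440))):
    im,d,c=shot(n,n+'15'); print(n,proj(c,[.6547,.0857,.126]),proj(c,[.6547,.0857,.138]))
    cv2.imwrite(f'pics/{n}15c.png',cv2.resize(im[b[0]:b[1],b[2]:b[3]],None,fx=4.5,fy=4.5,interpolation=cv2.INTER_CUBIC))
E
```

```text
t 16.4333 p [0.6565 0.0859 0.2523] q [ 0.7052 -0.0535  0.052  -0.7051] F [ 0.4  -0.47  0.39] op 0.217 j [-0.023  0.245  1.589  0.     1.31  -1.444]
[[ 0.989 -0.002  0.149]
 [-0.149  0.     0.989]
 [-0.002 -1.    -0.   ]]
rel t(cm) [ 0.05  0.03 -0.05] a(deg) [ 0.01  0.04 -0.12] dist 0.07
322.99369086221066 189.00903572009832
side [231.50165758 174.5190485 ] [231.08264119 170.33354355]
scene [385.90837568 216.63808177] [386.33081954 213.05674293]
```

View pics/w15c.png

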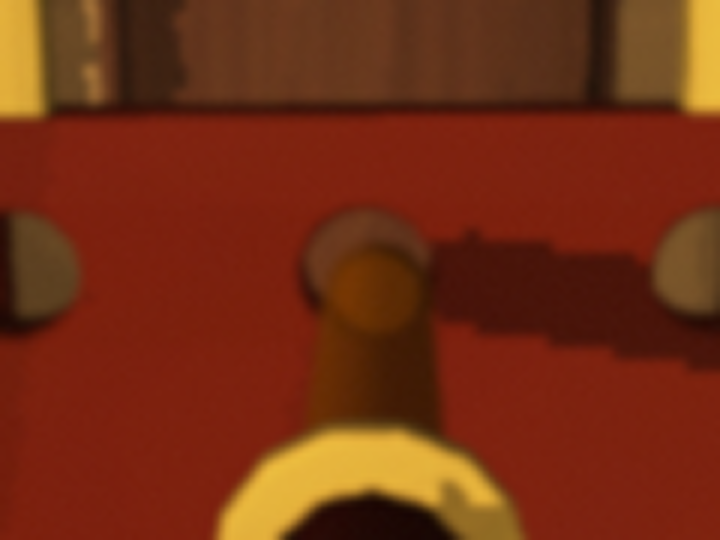

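View pics/side15c.png

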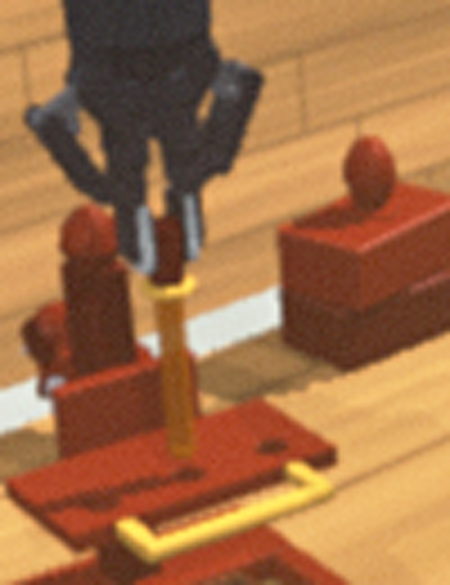

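View pics/scene15c.png

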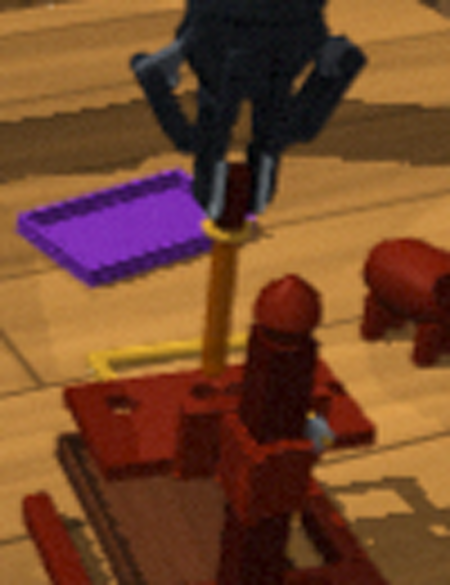

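```bash
python3 - <<'E'
from h import *
im,d,c=load('w15')
b=onz(c,324.7,192.3,.138); h=onz(c,323.0,189.1,.126); print(b,h,R.from_quat(ctrl.get_state()['tcp_rot']).inv().apply(h-b)*1000)
print(proj(c,[.6547,.0857,.138]))
E
```

```text
[0.65484078 0.0872099  0.138     ] [0.65478772 0.08569282 0.126     ] [ 0.15803284 11.99994105 -1.51022281]
[323.00954296 192.39156031]
```

The wrist view shows the tube bottom 1.5 mm off the hole axis, to the right in the picture. I'll correct tz by -1.5 mm and insert a little way.

Call:
play_rows(
  steps=[
    {"claw":1,"tx":0,"ty":0,"tz":-0.15,"ax":0,"ay":0,"az":0},
    {"claw":1,"tx":0,"ty":0,"tz":-0.15,"ax":0,"ay":0,"az":0},
    {"claw":1,"tx":0,"ty":0.5,"tz":-0.15,"ax":0,"ay":0,"az":0},
    {"claw":1,"tx":0,"ty":1,"tz":-0.15,"ax":0,"ay":0,"az":0},
    {"claw":1,"tx":0,"ty":1.5,"tz":-0.15,"ax":0,"ay":0,"az":0},
    {"claw":1,"tx":0,"ty":2,"tz":-0.15,"ax":0,"ay":0,"az":0},
    {"claw":1,"tx":0,"ty":2,"tz":-0.15,"ax":0,"ay":0,"az":0},
  ],
)

```text
time: 17.17
eef_pos: [0.6563, 0.0845, 0.231]
tcp_rot: [0.705, -0.054, 0.052, -0.705]
contact_force: [-0.1, -0.2, -1.1]
opening: 0.221
```

```bash
python3 - <<'E'
from h import *
st(); im,d,c=shot('wrist','w16'); 
cv2.imwrite('pics/w16c.png',cv2.resize(im[140:235,262:382],None,fx=6,fy=6,interpolation=cv2.INTER_CUBIC))
E
```

```text
t 17.1667 p [0.6563 0.0845 0.231 ] q [ 0.7052 -0.054   0.0515 -0.7051] F [-0.13 -0.24 -1.08] op 0.221 j [-0.025  0.26   1.61   0.     1.276 -1.447]
[[ 0.989 -0.003  0.149]
 [-0.149  0.     0.989]
 [-0.003 -1.    -0.   ]]
```

View pics/w16c.png

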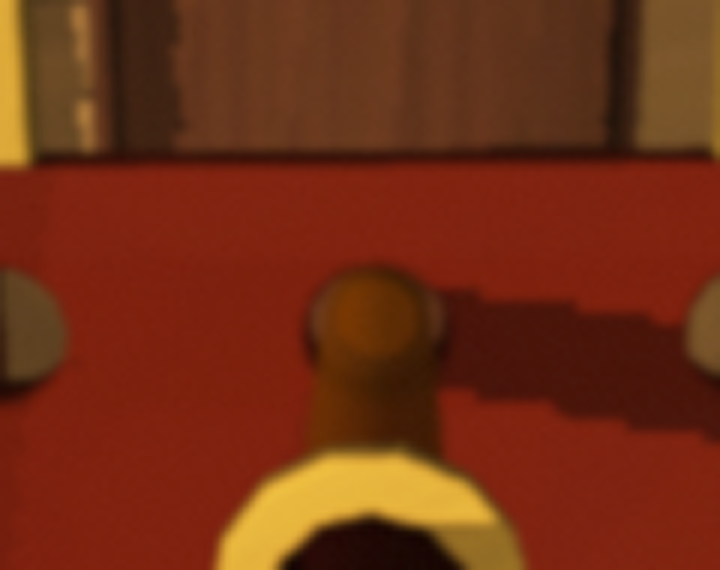

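The tube is centred in the hole with no contact force, so I'll keep lowering.

Call:
play_rows(
  steps=[
    {"claw":1,"tx":0,"ty":0.7,"tz":0,"ax":0,"ay":0,"az":0},
    {"claw":1,"tx":0,"ty":1.4,"tz":0,"ax":0,"ay":0,"az":0},
    {"claw":1,"tx":0,"ty":2.1,"tz":0,"ax":0,"ay":0,"az":0},
    {"claw":1,"tx":0,"ty":2.8,"tz":0,"ax":0,"ay":0,"az":0},
    {"claw":1,"tx":0,"ty":3.5,"tz":0,"ax":0,"ay":0,"az":0},
    {"claw":1,"tx":0,"ty":4.2,"tz":0,"ax":0,"ay":0,"az":0},
    {"claw":1,"tx":0,"ty":4.9,"tz":0,"ax":0,"ay":0,"az":0},
  ],
)

```text
time: 17.8
eef_pos: [0.6571, 0.0845, 0.1833]
tcp_rot: [-0.705, 0.053, -0.053, 0.705]
contact_force: [0.5, 0.3, 0.0]
opening: 0.222
```

```bash
python3 - <<'E'
from h import *
st(); rel([.6563,.0845,.142],81.4)
im,d,c=shot('side','d17')
cv2.imwrite('pics/d17c.png',cv2.resize(im[70:200,190:290],None,fx=4.5,fy=4.5,interpolation=cv2.INTER_CUBIC))
E
```

```text
t 17.8 p [0.6571 0.0845 0.1833] q [-0.7051  0.0529 -0.0526  0.7051] F [0.48 0.34 0.05] op 0.222 j [-0.025  0.299  1.65   0.     1.192 -1.446]
[[ 0.989 -0.     0.149]
 [-0.149  0.     0.989]
 [-0.    -1.    -0.   ]]
rel t(cm) [-0.08  4.13 -0.01] a(deg) [ 0.    0.04 -0.02] dist 4.13
```

View pics/d17c.png

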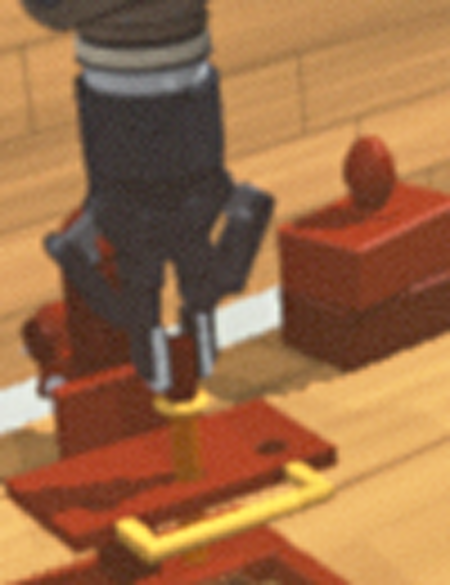

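Call:
play_rows(
  steps=[
    {"claw":1,"tx":0,"ty":0.7,"tz":0,"ax":0,"ay":0,"az":0},
    {"claw":1,"tx":0,"ty":1.4,"tz":0,"ax":0,"ay":0,"az":0},
    {"claw":1,"tx":0,"ty":2.1,"tz":0,"ax":0,"ay":0,"az":0},
    {"claw":1,"tx":0,"ty":2.8,"tz":0,"ax":0,"ay":0,"az":0},
    {"claw":1,"tx":0,"ty":3.4,"tz":0,"ax":0,"ay":0,"az":0},
    {"claw":1,"tx":0,"ty":3.9,"tz":0,"ax":0,"ay":0,"az":0},
    {"claw":1,"tx":0,"ty":3.9,"tz":0,"ax":0,"ay":0,"az":0},
    {"claw":1,"tx":0,"ty":3.9,"tz":0,"ax":0,"ay":0,"az":0},
  ],
)

```text
time: 18.52
eef_pos: [0.6571, 0.0845, 0.1448]
tcp_rot: [0.705, -0.053, 0.052, -0.705]
contact_force: [-0.8, 0.9, -0.4]
opening: 0.224
```

```bash
python3 - <<'E'
from h import *
st()
im,d,c=shot('side','d18')
cv2.imwrite('pics/d18c.png',cv2.resize(im[70:200,190:290],None,fx=4.5,fy=4.5,interpolation=cv2.INTER_CUBIC))
im,d,c=load('d18')
shot('wrist','w18')
E
```

```text
t 18.5167 p [0.6571 0.0845 0.1448] q [ 0.7051 -0.053   0.0525 -0.7051] F [-0.76  0.86 -0.36] op 0.224 j [-0.025  0.337  1.677  0.     1.128 -1.446]
[[ 0.989 -0.001  0.149]
 [-0.149  0.     0.989]
 [-0.001 -1.    -0.   ]]
```

View pics/d18c.png

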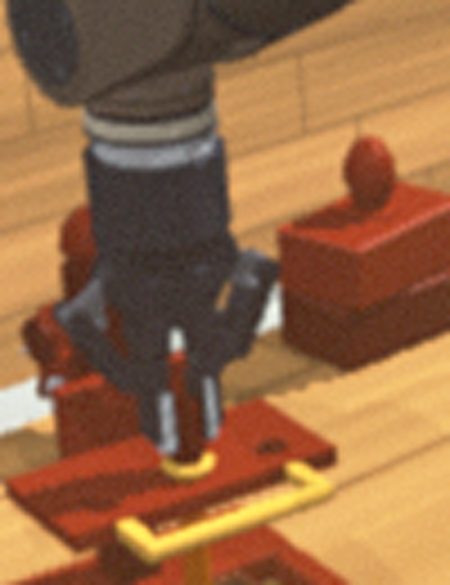

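View pics/w18.png

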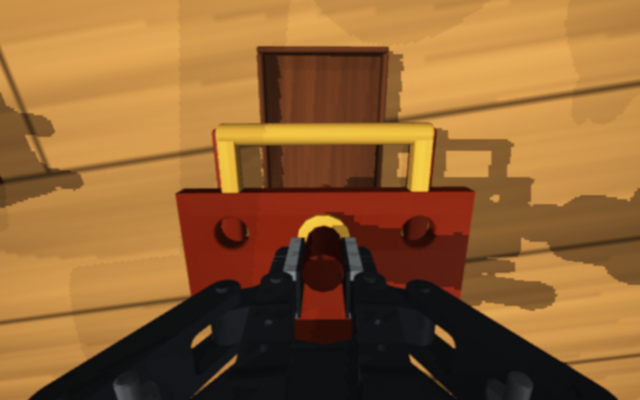

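Collar underside should be about 0.131, against the plate at 0.1256. I'll go 4 mm lower, a bit at a time.

Call:
play_rows(
  steps=[
    {"claw":1,"tx":0,"ty":0.2,"tz":0,"ax":0,"ay":0,"az":0},
    {"claw":1,"tx":0,"ty":0.4,"tz":0,"ax":0,"ay":0,"az":0},
    {"claw":1,"tx":0,"ty":0.4,"tz":0,"ax":0,"ay":0,"az":0},
    {"claw":1,"tx":0,"ty":0.4,"tz":0,"ax":0,"ay":0,"az":0},
  ],
)

```text
time: 18.95
eef_pos: [0.6571, 0.0845, 0.1411]
tcp_rot: [0.705, -0.053, 0.053, -0.705]
contact_force: [0.2, -0.3, 0.1]
opening: 0.221
```

Call:
play_rows(
  steps=[
    {"claw":1,"tx":0,"ty":0.1,"tz":0,"ax":0,"ay":0,"az":0},
    {"claw":1,"tx":0,"ty":0.1,"tz":0,"ax":0,"ay":0,"az":0},
    {"claw":2.2,"tx":0,"ty":0.1,"tz":0,"ax":0,"ay":0,"az":0},
    {"claw":2.6,"tx":0,"ty":0.1,"tz":0,"ax":0,"ay":0,"az":0},
    {"claw":3,"tx":0,"ty":0.1,"tz":0,"ax":0,"ay":0,"az":0},
    {"claw":4,"tx":0,"ty":0.1,"tz":0,"ax":0,"ay":0,"az":0},
    {"claw":4.5,"tx":0,"ty":0.1,"tz":0,"ax":0,"ay":0,"az":0},
    {"claw":4.5,"tx":0,"ty":0.1,"tz":0,"ax":0,"ay":0,"az":0},
    {"claw":4.5,"tx":0,"ty":0.1,"tz":0,"ax":0,"ay":0,"az":0},
  ],
)

```text
time: 19.7
eef_pos: [0.6573, 0.0845, 0.1403]
tcp_rot: [-0.705, 0.053, -0.053, 0.705]
contact_force: [0.6, -0.3, 0.6]
opening: 0.527
```

```bash
python3 - <<'E'
from h import *
st(); shot('wrist','w19')
E
```

```text
t 19.7 p [0.6573 0.0845 0.1403] q [-0.7051  0.0528 -0.0528  0.7051] F [ 0.6  -0.27  0.62] op 0.527 j [-0.025  0.342  1.68   0.     1.12  -1.446]
[[ 0.989  0.     0.149]
 [-0.149  0.     0.989]
 [ 0.    -1.     0.   ]]
```

View pics/w19.png

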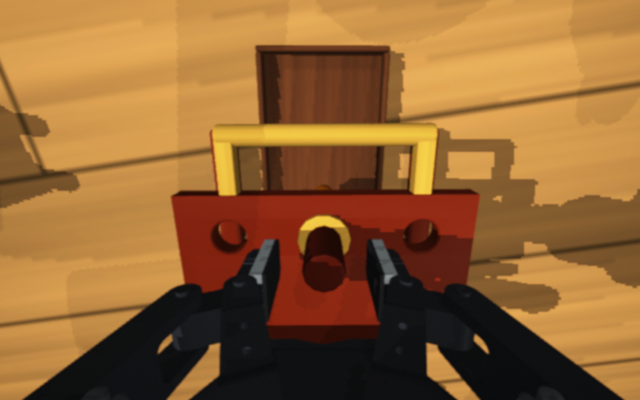

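The vial hangs by its collar, clear of the open fingers. I'll retreat straight up, then back towards the robot.

Call:
play_rows(
  steps=[
    {"claw":4.5,"tx":0,"ty":-2,"tz":0,"ax":0,"ay":0,"az":0},
    {"claw":4.5,"tx":0,"ty":-4,"tz":0,"ax":0,"ay":0,"az":0},
    {"claw":4.5,"tx":0,"ty":-7,"tz":0,"ax":0,"ay":0,"az":0},
    {"claw":4.5,"tx":0,"ty":-10,"tz":0,"ax":0,"ay":0,"az":0},
    {"claw":4.5,"tx":-3,"ty":-12,"tz":0,"ax":0,"ay":0,"az":0},
    {"claw":4.5,"tx":-7,"ty":-13,"tz":0,"ax":0,"ay":0,"az":0},
    {"claw":4.5,"tx":-11,"ty":-13,"tz":0,"ax":0,"ay":0,"az":0},
    {"claw":4.5,"tx":-13,"ty":-13,"tz":0,"ax":0,"ay":0,"az":0},
    {"claw":4.5,"tx":-13,"ty":-13,"tz":0,"ax":0,"ay":0,"az":0},
    {"claw":4.5,"tx":-13,"ty":-13,"tz":0,"ax":0,"ay":0,"az":0},
  ],
)

```text
time: 20.58
eef_pos: [0.5282, 0.1041, 0.2708]
tcp_rot: [-0.705, 0.052, -0.053, 0.705]
contact_force: [0.1, -0.4, -0.1]
opening: 0.525
```

```bash
python3 - <<'E'
from vt import *
st()
for n,b in(('side',(70,270,170,330)),('scene',(130,290,330,450))):
    im,d,c=shot(n,n+'20')
    cv2.imwrite(f'pics/{n}20c.png',cv2.resize(im[b[0]:b[1],b[2]:b[3]],None,fx=3,fy=3,interpolation=cv2.INTER_CUBIC))
    P=cloud(d,c); hsv=cv2.cvtColor(im,cv2.COLOR_BGR2HSV)
    m=(np.hypot(P[...,0]-.6547,P[...,1]-.0857)<.025)&(P[...,2]>.135)&(P[...,2]<.175); vs,us=np.nonzero(m)
    print(n,'cap top z',P[m][:,2].max(),'px axis',np.polyfit(vs,us,1) if len(vs) else '', [proj(c,[.6547,.0857,z]) for z in(.135,.166)],'rows',vs.min(),vs.max(),'mean u top/bot',us[vs<vs.min()+5].mean(),us[vs>vs.max()-5].mean())
    pl=(np.abs(P[...,0]-.66)<.03)&(np.abs(P[...,1]-.14)<.03)&(P[...,2]>.1)&(P[...,2]<.15); print('plate z',np.median(P[pl][:,2]))
E
```

```text
t 20.5833 p [0.5282 0.1041 0.2708] q [-0.7051  0.052  -0.0531  0.7052] F [ 0.07 -0.44 -0.08] op 0.525 j [ 0.006 -0.047  1.87  -0.     1.317 -1.416]
[[ 0.989  0.002  0.148]
 [-0.148 -0.     0.989]
 [ 0.002 -1.     0.   ]]
side cap top z 0.1677432442268998 px axis [4.09274902e-02 2.23672626e+02] [array([231.18775947, 171.38355748]), array([230.0896467 , 160.41463939])] rows 160 173 mean u top/bot 230.31578947368422 230.63636363636363
plate z 0.12457767785867596
scene cap top z 0.1680514324961897 px axis [-8.71125837e-02  4.04728860e+02] [array([386.2247194 , 213.95622471]), array([387.33714258, 204.52547006])] rows 204 216 mean u top/bot 386.8 386.0357142857143
plate z 0.1255060023139184
```

View pics/side20c.png

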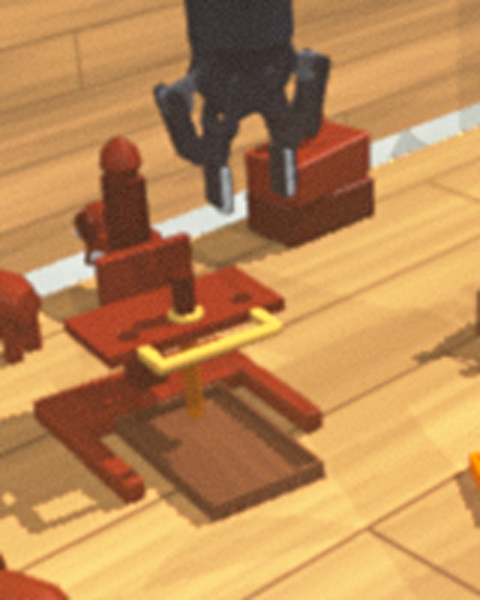

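View pics/scene20c.png

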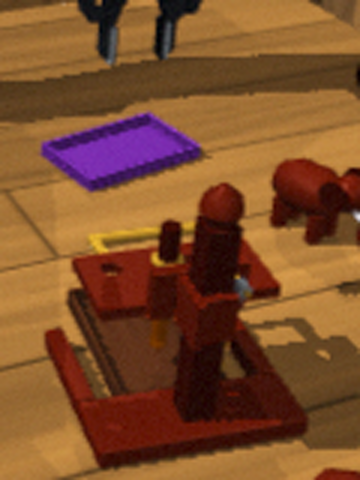

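The vial hangs upright, with its cap top at about 0.167 against 0.166 expected. The rack plate is at 0.125 and the tray is home. The gripper is clear, so I'll hand in.

Call:
play_rows(
  steps=[
    {"claw":4.5,"tx":0,"ty":0,"tz":0,"ax":0,"ay":0,"az":0},
    {"claw":4.5,"tx":0,"ty":0,"tz":0,"ax":0,"ay":0,"az":0},
    {"claw":4.5,"tx":0,"ty":0,"tz":0,"ax":0,"ay":0,"az":0},
    {"claw":4.5,"tx":0,"ty":0,"tz":0,"ax":0,"ay":0,"az":0},
  ],
)

```text
time: 21.02
eef_pos: [0.5292, 0.1036, 0.2699]
tcp_rot: [0.705, -0.053, 0.053, -0.705]
contact_force: [0.3, -0.0, 0.9]
opening: 0.523
```

```bash
python3 -c "
from plant import ctrl
print(ctrl.get_state()['time'],ctrl.sign_off())"
```

```text
the job is handed in; nothing more can be done
21.0167 None
```

I finished all three steps and handed the job in at 21.0 s of the 72 s allowed; the hand-in gives no verdict.

- **Rack:** I pinched the front bar from above, raised it to about 53 mm and let it down. It holds by itself, with its plate at 0.125 m, which is the top notch at about 48 mm.
- **Tray:** I pushed it with both fingers until it stopped against the rear bar. Measured after the push, its front was at x = -134.8 mm, about 3 mm off the centre line. I only looked at it again, without measuring, after hanging the vial.
- **Vial:** I gripped the long vial by its cap, moved it 1.5 mm to line up with the middle hole, lowered it and let go. In the last side and scene views it hangs upright by its collar. Its axis is within about 1 pixel (roughly 2 mm) of the hole's, and the cap top is at 0.168 m against 0.166 expected.
- **Left alone:** I planned every path clear of the short vials, holder, elephant and bowl. I saw no sign of them moving, but I did not measure them at the end.

One check disagreed: working out the vial's tilt from the scene and side cameras together gave up to about 10°. Those two cameras nearly face each other, so I dropped that reading. The single views and the wrist depth all showed the vial vertical.

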